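# Load a shaft into the marking fixture and push it home against the stop

## Task

Take the steel shaft from the green rack, lay it in the open end of the V-groove of the marking fixture and let go of it. Then push it gently along the groove, under the blue guard, until it meets the orange sprung tip of the stop and presses it in by about two millimetres (never with more than 14 N on the tip); back off slowly and leave the shaft lying in the groove against the tip, with the other things on the bench undisturbed.

Things in the scene. Friction and masses are not known exactly. Their poses are not given: they have to be found in the camera images.
- shaft_center (a point): Centre of the loose hollow steel shaft: a plain cylinder 36 mm in diameter and 90 mm long with flat ends (a dark bore shows in each), about 0.45 kg (varies), two thin dark rings. Its x axis is the shaft's axis; both ends are alike. It starts lying level in a V saddle on the green rack, centre 85 mm above the bench.
- rack: Green plastic rack, fixed: deck 130 mm (x) by 170 mm (y), top 50 mm above the bench. Along its x axis runs a saddle 31 mm wide and 70 mm long, whose V on top (edges 73 mm high) carries the shaft; at y = +-72 mm stand rows of small turned pieces up to 67 mm high. Origin: centre of its underside; z up.
- fixture: Marking fixture, fixed. Origin on the bench under the groove; x runs along the groove towards the stop, z up. Base plate 12 mm thick, x -135 to 155 mm, 110 mm wide. On it a steel rail 31 mm wide (fingers pass down beside it while holding the shaft) with a V-groove on top, x -115 to 85 mm, edges 58 mm high. Sliding the shaft along it takes 1.5 to 4 N, more if it is also pressed down.
- guard (a point): Centre of the top of the blue guard that bridges the groove, 110 mm above the bench: 30 mm long along the groove (fixture x 30 to 60 mm), underside 102 mm high, legs at y = +-41 to 49 mm. The shaft slides through under it. Axes as the fixture's. The groove is open from above before it.
- load (a point): Where the centre of the shaft goes when laid in the open end of the groove: fixture x = -55 mm, y = 0, 70 mm above the bench (the height of the shaft's centre lying in the groove, anywhere along it). Up to 35 mm before or 30 mm beyond it along the groove will do. Axes as the fixture's.
- stop: Stop at the far end of the groove: grey bracket 30 by 50 by 83 mm, front face at fixture x = 112 mm (origin: foot of that face, 12 mm above the bench; axes as the fixture's). A screw with an orange sprung tip, 14 mm in diameter, sticks out of it towards the shaft.
- screw_root (a point): Point on the bracket's front face on the axis of the screw, 70 mm above the bench; axes as the fixture's. The end of the orange tip lies 14 to 48 mm in front of this point, set by hand for each batch and not measured: feel for it. Its spring starts at zero and gives 1 mm per 4 N, 9 mm at most. Home: pressed with over 3 N, never over 14 N, on top of the groove's friction. Backing off slowly keeps it in touch.
- gauge: Bystander: loose brass ring gauge, 64 mm outside, 22 mm high. Origin: centre of its underside. Leave alone.
- cup: Bystander: loose small blue cup, 60 mm wide, 45 mm high. Origin: centre of its underside. Leave alone.
- block: Bystander: loose yellow setting block, 50 by 35 by 30 mm. Origin: centre of its underside. Leave alone.

How it is judged:
On the way, in this order (a step that is already met when the one before it is completed fails the run):
1. the shaft lies in the open end of the groove, released (x of shaft_center in the frame of load between -0.035 and 0.03 m and y of shaft_center in the frame of load between -0.003 and 0.003 m and z of shaft_center in the frame of load between -0.003 and 0.003 m and angle between the x axis of shaft_center and the x axis of fixture, either way round below 0.06 rad and contact force between the fingers and shaft below 0.05 N and contact force between shaft and fixture above 0.5 N), for 0.2 s.
2. the shaft presses the tip of the stop with more than 3 N (y of shaft_center in the frame of load between -0.003 and 0.003 m and z of shaft_center in the frame of load between -0.003 and 0.003 m and angle between the x axis of shaft_center and the x axis of fixture, either way round below 0.06 rad and contact force between shaft and stop above 3 N), for 0.1 s.
At the end, for the whole second after the job is handed in: The shaft lies in the groove (centre within 3 mm of the groove's axis sideways and in height, parallel to it within 0.06 rad), at rest (under 10 mm/s), released, and still touching the tip of the stop (contact force above 0.3 N) (y of shaft_center in the frame of load between -0.003 and 0.003 m and z of shaft_center in the frame of load between -0.003 and 0.003 m and angle between the x axis of shaft_center and the x axis of fixture, either way round below 0.06 rad and contact force between shaft and stop above 0.3 N and linear speed of shaft below 0.01 m/s and contact force between the fingers and shaft below 0.05 N).
It fails at once if the tip of the stop gets more than 14 N (contact force between shaft and stop above 14 N).
It fails at once if the shaft falls off (height (world z) of shaft_center below 0.055 m).
It fails at once if a bystander is moved by more than 10 mm (distance of any of gauge, cup, block from where it was at the start of the episode above 0.01 m).
It also fails if it takes over 58 s, if anything falls off the work surface, if the arm or the gripper's body presses on something with over 40 N, if the wrist force passes 120 N, or if a joint passes its speed limit or range.

## Robot

A 6-joint arm with a two-finger parallel gripper is mounted at the origin on the work surface. World frame = base frame: x ahead of the robot, y to its left, z up, the work surface at z = 0. Lengths are in m, angles in rad, forces in N, time in s.
With the tool pointing down it reaches from about 0.35 to 0.85 m from the base axis. Payload 8.1 kg.
Tool frame: the origin (TCP) lies on the centre line of the jaws, within the pads' length; the fingertips stand 19 mm ahead of it and the grasp point (between the pads) is the TCP (robot.tips_ahead is the distance from the TCP to the fingertips, in m); y points along the fingers, z is the direction in which the jaws open and shut, and the axes are right-handed (so a half turn about y gives the same grasp; the last joint's range is limited). The gripper opens to 93 mm and grips with 3 to 60 N. Pads are 15 mm wide; open, the fingers measure 128 mm over their backs; the gripper's body (75 mm by 188 mm) begins 65 mm behind the grasp point.
Start: joints at [1.231, 0.13, 1.488, -0, 1.523, -0.085], TCP at [0.151, 0.581, 0.238] pointing down, gripper open.
Joint ranges: [-2.96, 2.96], [-0.89, 2.26], [0.02, 2.5], [-1.34, 4.48], [0, 2.73], [-2.66, 2.66]. Speed limits (rad/s): [2.39, 2.39, 2.79, 3.14, 3.14, 3.14].

## Interface

Orientations are given as a rotation vector (axis times angle).
In Python, from plant import robot, imaging, models gives the robot as it stands.
- The arm moves only by the tool carry_out, never from a script. Its argument "motion" is one flat list of numbers, 7 for each row, row after row: the shift along the tool's x, y, z in m, then the turn, a rotation vector about the tool's x, y, z in degrees, then the opening, from -1 (shut) to 1 (fully open). A call has exactly 5 rows; each row shifts and turns the pose as measured when the row begins, along the tool's axes as they then stand; what a row does not reach is not made up. A row lasts 1/10 s, in which the tool goes at most 50 mm and 8.59 degrees, less where a joint would pass 70% of its speed; a pose out of reach is approached as far as the arm can. A call is refused whole if a number of a shift passes 0.05 or a number of a turn 8.59, either way. A call with a gripper value outside its range is refused whole. The fingers move at their own pace and stop on an object; "squeeze" is the grip in N (left out, the last holds). Time passes only in rows, so rows that do not move let the fingers close, or fill a call up. It gives the time, the measured TCP pose, the force and the opening at its end, in the units of the state.
- robot.read_state(): the state, without advancing time (a new reading comes with each control period).
- imaging.read_camera(name): name is "scene" or "top" or "wrist"; returns the picture (480x640x3 uint8, blue, green, red); there is no depth.
- imaging.camera_model(name): a dict with "K" (3x3 intrinsics, pixels), "position" and "orientation" of the camera in the world. Camera axes: x right, y down, z forward; pixel columns grow to the right and rows downward; lengths in m; the calibration is good to about 2 mm. A picture is of the moment at which its call begins: read the wrist's pose just before it. camera_model takes no time and is no camera call; for the wrist camera it gives the pose at the moment of the call.
- robot.close_job(): hands the job in, once; it reports no verdict.
Trained networks look in the newest picture that a camera, given by its name, has taken for a name from the list of things; names that differ only in an ending like _2 or _b are one class to them, and where a whole thing is asked for, a point or a joint stands for the part that bears it (a point fixed in the world has none). Each returns a list of dicts, best first, with "confidence" (0 to 1); they miss things now and then, are a little off and sometimes report something else, mostly with a low value. They report only what shows in the picture. A call takes as long as a camera call.
- models.outline_of(camera, thing): "pixels" (480x640 bool, what is visible of it) and "pixel" ([column, row] in pixels, amid what is visible of it).
The state is a dict: "t": time; "q": joint angles; "dq": joint speeds; "joint_torque": joint torques, N m; "tool_pos": TCP position; "orientation": TCP orientation; "force": force on the tool from outside, world axes, zero at the start; "wrist_torque": the same for the moment, N m; "opening": finger opening in m.
Only numpy, scipy, OpenCV 4.12 (cv2) and the standard library are available. Lean on these libraries where they do the work, as an engineer would, in place of code of your own. Each camera call takes 0.05 s, during which the arm holds its last target.

## Working session

There is one attempt and no reset: what is moved stays moved. The work goes in short steps, Python scripts to look and compute and a tool call to move; the robot and the scene stay as the last step left them, time stands still between calls to the robot, and variables do not carry over. Pictures are saved under pics/ and viewed, and the job is handed in when it is done.

Besides the shell and the picture viewer there is one more tool, called after "Emit:" as a command line: name --argument value ..., lists and objects as JSON in quotes. carry_out: Moves the arm, as the interface text tells. Its arguments: {"type":"object","properties":{"motion":{"type":"array","items":{"type":"number"}},"squeeze":{"type":"number"}},"required":["motion"]}

```bash
ls; mkdir -p pics
python3 - <<'E'
from plant import robot, imaging, models
import cv2
s=robot.read_state()
for k,v in s.items(): print(k,v)
print(robot.tips_ahead)
for n in ["scene","top"]:
    im=imaging.read_camera(n); cv2.imwrite(f"pics/{n}0.png",im)
    m=imaging.camera_model(n); print(n,m)
print(imaging.camera_model("wrist"))
E
```

```text
pics
t 0.0
q [ 1.23060534e+00  1.31148337e-01  1.48927147e+00 -2.18038563e-06
  1.52298906e+00 -8.54029560e-02]
dq [-0.00067659  0.00092657 -0.00055277 -0.0009668   0.00079745  0.00044727]
joint_torque [-1.25921179e-03 -5.59842932e+01 -4.91752660e+01  7.68038048e-02
  3.54190345e-02 -1.34828383e-04]
tool_pos [0.1510278  0.58013432 0.23659937]
orientation [-1.56330405  0.20036117 -0.19976052]
force [-0.19317546 -0.41825383 -0.39425405]
wrist_torque [ 0.01157656  0.05082279 -0.01720603]
opening 0.09301522160988217
0.019
scene {'K': array([[509.08813317,   0.        , 318.61039138],
       [  0.        , 509.08813317, 235.9571041 ],
       [  0.        ,   0.        ,   1.        ]]), 'position': array([1.15633199, 0.27389202, 0.82276168]), 'orientation': array([-1.40288928, -2.2669751 ,  0.77831989])}
top {'K': array([[488.16929517,   0.        , 310.17463632],
       [  0.        , 488.16929517, 235.8418953 ],
       [  0.        ,   0.        ,   1.        ]]), 'position': array([0.43591161, 0.04582467, 0.92284246]), 'orientation': array([-2.15476092,  2.04757907, -0.22825697])}
{'K': array([[369.73316915,   0.        , 320.68748724],
       [  0.        , 369.73316915, 238.22488861],
       [  0.        ,   0.        ,   1.        ]]), 'position': array([0.08470161, 0.59718347, 0.38371604]), 'orientation': array([2.32426433, 1.7931512 , 0.22079136])}
```

View pics/scene0.png

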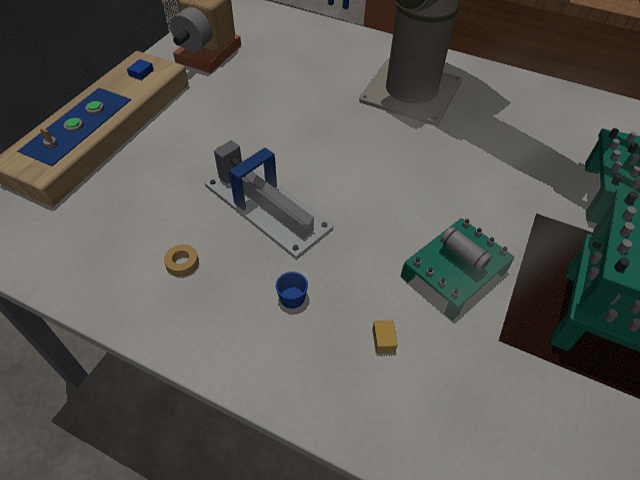

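View pics/top0.png

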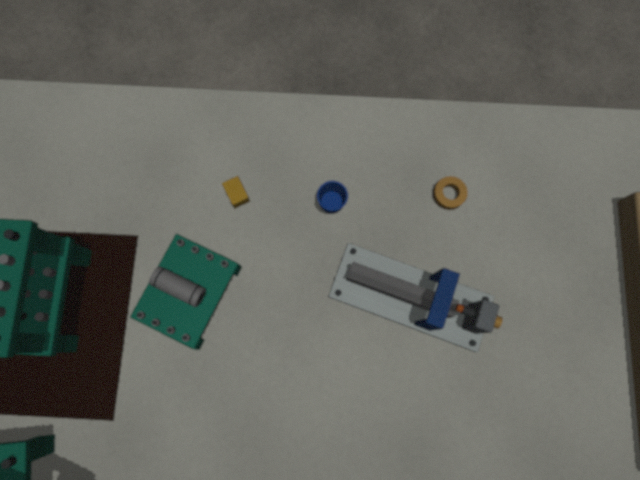

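The scene shows the shaft in the rack saddle at about (465,250), the fixture with its blue guard at (253,180), and the stop at (228,160). In the top view the shaft is at (178,287), the rail runs from (350,270) to (435,300), and the stop is at (480,315). Next I'll get the outlines.

```bash
cat > h.py <<'E'
import numpy as np, cv2
from scipy.spatial.transform import Rotation as R
from plant import robot, imaging, models
def cam(n):
    m=imaging.camera_model(n); return m["K"],np.array(m["position"]),R.from_rotvec(m["orientation"]).as_matrix()
def back(n,px,z,c=None):
    K,p,Rm=c or cam(n)
    px=np.atleast_2d(px).astype(float)
    d=np.c_[px,np.ones(len(px))]@np.linalg.inv(K).T@Rm.T
    return p+d*((z-p[2])/d[:,2])[:,None]
def proj(n,P,c=None):
    K,p,Rm=c or cam(n)
    q=(np.atleast_2d(P)-p)@Rm@K.T
    return q[:,:2]/q[:,2:]
E
python3 - <<'E'
from h import *
out={}
for n in ["top","scene"]:
    im=imaging.read_camera(n)
    for t in ["shaft_center","rack","fixture","guard","stop","gauge","cup","block"]:
        r=models.outline_of(n,t)
        if r:
            m=r[0]["pixels"]; out[n+"_"+t]=m
            print(n,t,[round(x["confidence"],2) for x in r],r[0]["pixel"],m.sum(), cv2.minAreaRect(np.argwhere(m)[:,::-1].astype(np.float32)))
        else: print(n,t,"none")
np.savez("masks.npz",**out)
for n in ["top","scene"]:
    im=imaging.read_camera(n).copy()
    for i,t in enumerate(["shaft_center","rack","fixture","guard","stop"]):
        k=n+"_"+t
        if k in out:
            cs,_=cv2.findContours(out[k].astype(np.uint8),cv2.RETR_EXTERNAL,cv2.CHAIN_APPROX_NONE)
            cv2.drawContours(im,cs,-1,[(0,0,255),(0,255,255),(255,0,255),(255,255,0),(0,255,0)][i],1)
    cv2.imwrite(f"pics/{n}_m.png",im)
E
```

```text
top shaft_center [0.59, 0.38] [176.6, 289.9] 1135 ((176.9435272216797, 285.5868835449219), (55.97511291503906, 20.94569206237793), 25.90650749206543)
top rack [0.62] [185.2, 300.9] 5931 ((186.0175018310547, 290.4269104003906), (77.89960479736328, 99.21232604980469), 27.49913787841797)
top fixture [0.61] [419.8, 298.3] 9732 ((419.99481201171875, 294.2458190917969), (172.59353637695312, 69.05262756347656), 20.272686004638672)
top guard [0.77, 0.51] [417.8, 298.7] 9809 ((419.9031982421875, 294.4645690917969), (172.1114501953125, 68.87664794921875), 20.095232009887695)
top stop [0.88] [480.6, 314.7] 1125 ((480.0305480957031, 316.51995849609375), (33.167686462402344, 41.97463607788086), 78.11134338378906)
top gauge [0.81] [452.4, 186.6] 815 ((450.0, 192.0), (32.0, 34.0), 90.0)
top cup [0.79] [331.3, 196.8] 796 ((331.9000244140625, 196.20001220703125), (30.410520553588867, 31.752164840698242), 26.56505012512207)
top block [0.95] [236.3, 192.2] 570 ((236.1470489501953, 192.08824157714844), (31.0, 19.35293960571289), 61.927513122558594)
scene shaft_center [0.66] [465.0, 247.9] 1031 ((465.343
[... 236 characters left out ...]
fixture [0.79] [265.0, 197.4] 6546 ((269.3800048828125, 193.33999633789062), (140.6221466064453, 67.76445007324219), 39.09385681152344)
scene guard [0.82] [264.9, 201.0] 6625 ((269.4115905761719, 193.64144897460938), (140.4710693359375, 68.45638275146484), 39.12260818481445)
scene stop [0.65] [226.6, 157.2] 719 ((228.5600128173828, 161.0800018310547), (40.96477508544922, 25.759506225585938), 79.69515228271484)
scene gauge [0.57] [177.8, 255.8] 801 ((181.10003662109375, 259.3000183105469), (31.622774124145508, 33.5201416015625), 71.56504821777344)
scene cup [0.84] [289.6, 288.0] 952 ((291.0, 289.0), (36.0, 32.0), 90.0)
scene block [0.92] [383.2, 336.2] 698 ((384.5, 336.0), (32.0, 23.0), 90.0)
```

```bash
cat > fit.py <<'E'
from h import *
from scipy.optimize import minimize
M=np.load("masks.npz")
C={n:cam(n) for n in ["top","scene"]}
def box(x0,x1,y0,y1,z0,z1): return np.array([[x,y,z] for x in(x0,x1) for y in(y0,y1) for z in(z0,z1)])
def cyl(r,L,zc,n=24,xc=0):
    a=np.linspace(0,2*np.pi,n); return np.vstack([np.c_[np.full(n,xc+s*L/2),r*np.cos(a),zc+r*np.sin(a)] for s in(-1,1)])
FIX=[box(-.135,.155,-.055,.055,0,.012),box(-.115,.085,-.0155,.0155,.012,.058),box(.112,.142,-.025,.025,.012,.095),
     box(.03,.06,-.049,.049,.102,.110),box(.03,.06,.041,.049,.012,.11),box(.03,.06,-.049,-.041,.012,.11),cyl(.006,.03,.07,xc=.155)]
SH=[cyl(.018,.09,.085)]
RK=[box(-.065,.065,-.085,.085,.03,.05)]
def pl(P,p): 
    c,s=np.cos(p[2]),np.sin(p[2]); return np.c_[P[:,0]*c-P[:,1]*s+p[0],P[:,0]*s+P[:,1]*c+p[1],P[:,2]]
def rend(n,parts,p,S=4):
    im=np.zeros((480*S,640*S),np.uint8)
    for P in parts:
        u=proj(n,pl(P,p),C[n]); h=cv2.convexHull(((u+.5)*S).astype(np.float32)).round().astype(np.int32); cv2.fillConvexPoly(im,h,255)
    return cv2.resize(im,(640,480),interpolation=cv2.INTER_AREA)/255.
def fit(parts,key,p0,cams):
    ms={n:cv2.GaussianBlur(M[n+"_"+key].astype(np.float32),(0,0),1) for n in cams}
    def f(v):
        p=np.array(v)*[.01,.01,.05]+p0
        return sum(np.abs(cv2.GaussianBlur(rend(n,parts,p).astype(np.float32),(0,0),1)-ms[n]).sum()/ms[n].sum() for n in cams)
    r=minimize(f,[0,0,0],method="Nelder-Mead",options=dict(initial_simplex=[[0,0,0],[1,0,0],[0,1,0],[0,0,1]],xatol=.005,fatol=1e-5))
    return np.array(r.x)*[.01,.01,.05]+p0,r.fun
if __name__=="__main__":
    a=back("top",[[350,270],[480,315]],.07,C["top"]); print(a)
    d=a[1]-a[0]; yaw=np.arctan2(d[1],d[0]); p0=np.array([*(a[0]+d/np.linalg.norm(d)*.115)[:2],yaw])
    for cams in (["top"],["scene"],["top","scene"]): print("fix",cams,*fit(FIX,"fixture",p0,cams))
    b=back("top",[[155,278],[200,297]],.09,C["top"]); d=b[1]-b[0]; p0=np.array([*b.mean(0)[:2],np.arctan2(d[1],d[0])])
    for cams in (["top"],["scene"],["top","scene"]): print("shaft",cams,*fit(SH,"shaft_center",p0,cams))
    for k,z in (("gauge",.02),("cup",.03),("block",.03)):
        for n in C:
            ij=np.argwhere(M[n+"_"+k])[:,::-1].mean(0); print(k,n,back(n,ij,z/2,C[n])[0,:2].round(3))
E
python3 fit.py
```

```text
[[ 0.56986167 -0.01789955  0.07      ]
 [ 0.50287735 -0.24482901  0.07      ]]
fix ['top'] [ 0.54001875 -0.12779718 -1.87693908] 0.029101716354489326
fix ['scene'] [ 0.54141853 -0.12847691 -1.86943557] 0.04909992963075638
fix ['top', 'scene'] [ 0.54050184 -0.12890718 -1.87891959] 0.08142173290252686
shaft ['top'] [ 0.52497383  0.27844652 -1.9597013 ] 0.055729951709508896
shaft ['scene'] [ 0.52731859  0.27820936 -1.92723785] 0.049723803997039795
shaft ['top', 'scene'] [ 0.52576496  0.27841467 -1.94821765] 0.149360790848732
gauge top [ 0.743 -0.213]
gauge scene [ 0.744 -0.213]
cup top [0.721 0.017]
cup scene [0.709 0.013]
block top [0.721 0.205]
block scene [0.723 0.205]
```

View pics/top_m.png

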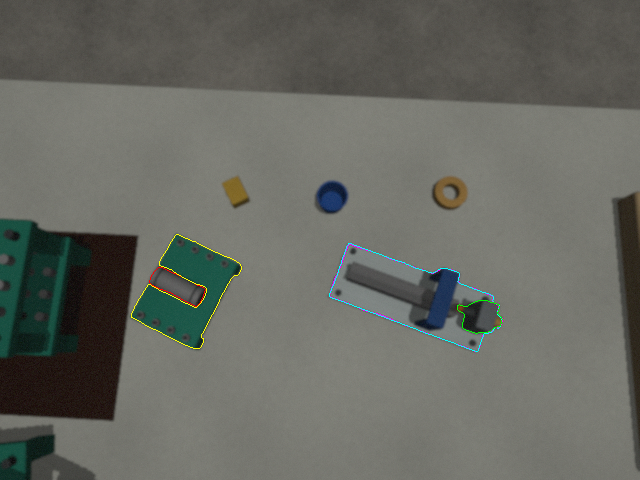

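View pics/scene_m.png

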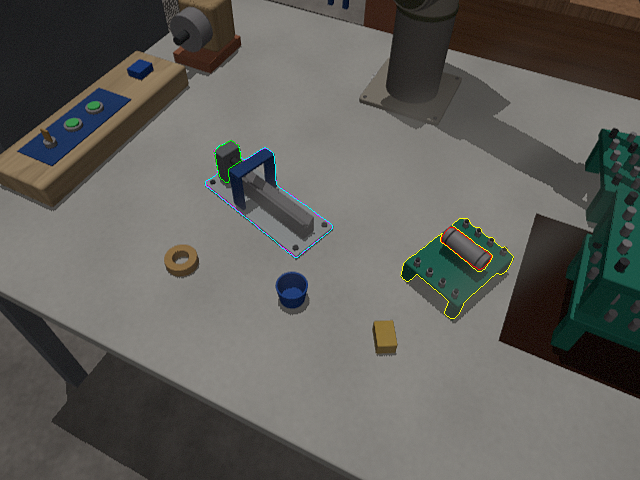

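```bash
cat >> h.py <<'E'
def toolR(yaw):
    "tool x along horizontal yaw, y down"
    x=np.array([np.cos(yaw),np.sin(yaw),0]); y=np.array([0,0,-1.]); return np.c_[x,y,np.cross(x,y)]
def plan(target,yaw,st=None):
    st=st or robot.read_state(); Rt=R.from_rotvec(st["orientation"]).as_matrix(); G=toolR(yaw)
    if (G[:,0]@Rt[:,0])<0: G=toolR(yaw+np.pi)
    d=Rt.T@(np.array(target)-st["tool_pos"]); rv=np.degrees(R.from_matrix(Rt.T@G).as_rotvec())
    print("t",round(st["t"],2),"pos",np.round(st["tool_pos"],4),"shift(tool, now)",np.round(d,4),"shift(in goal axes)",np.round(G.T@(np.array(target)-st["tool_pos"]),4),"turn",np.round(rv,2),"open",round(st["opening"],4),"f",np.round(st["force"],2))
E
python3 - <<'E'
from h import *
s=robot.read_state(); Rt=R.from_rotvec(s["orientation"]).as_matrix(); print(Rt.round(3))
K,p,Rm=cam("wrist"); print("cam in tool",Rt.T@(p-s["tool_pos"])); print((Rt.T@Rm).round(3))
plan([.526,.278,.25],-1.95)
c=cam("top")
im=imaging.read_camera("top"); h=cv2.cvtColor(im,cv2.COLOR_BGR2HSV)
m=(h[...,0]<15)&(h[...,1]>120)&(h[...,2]>90); m[:, :440]=0;m[:,475:]=0;m[:295]=0;m[330:]=0
px=np.argwhere(m)[:,::-1]; print(len(px),px.min(0) if len(px) else 0,px.max(0) if len(px) else 0)
F=np.array([.5403,-.1282]);u=np.array([np.cos(-1.877),np.sin(-1.877)])
q=(back("top",px,.073,c)[:,:2]-F); print("x along",np.sort(q@u).round(4)[[0,-1]],"y",(q@np.array([-u[1],u[0]])).mean())
cv2.imwrite("pics/tip.png",cv2.resize(im[250:370,320:520],None,fx=4,fy=4,interpolation=cv2.INTER_CUBIC)[:, :800])
E
```

```text
[[ 0.968  0.     0.252]
 [-0.252 -0.     0.968]
 [ 0.    -1.    -0.   ]]
cam in tool [-0.06849521 -0.14700741 -0.00049384]
[[ 0.002  0.969  0.246]
 [ 0.001 -0.246  0.969]
 [ 1.    -0.002 -0.001]]
t 1.1 pos [0.1512 0.5806 0.2376] shift(tool, now) [ 0.439  -0.0124 -0.1984] shift(in goal axes) [-0.1424 -0.0124 -0.4602] turn [  0.   -82.87  -0.  ] open 0.0928 f [-0.2  -0.59  0.17]
26 [458 305] [462 310]
x along [0.0817 0.0896] y -0.0011766597946240192
```

View pics/tip.png

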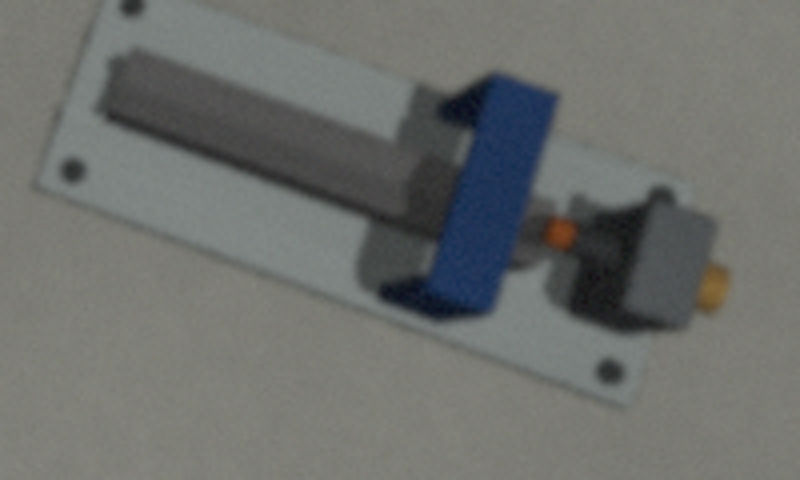

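The orange tip is at about (460,308) in the top view. That puts its end near fixture x ≈ 81 mm, within its range of 64–98 mm. Before moving I'll check the path against the green stand at the left.

Run:
```python
from h import *
for z in (0,.2): print(z,back("top",[[0,220],[70,235],[75,355],[35,355],[53,432],[0,430]],z)[:,:2].round(3).tolist())
P=np.array([[.151+.375*a,.58-.302*a,.22] for a in np.linspace(0,1,6)])
print(proj("top",P).round(),proj("scene",P).round())
im=imaging.read_camera("wrist"); cv2.imwrite("pics/w0.png",im)
d=np.array([.375,-.302])/12
for k in range(12):
    a=np.radians(-14.6-8.1*k); print(k,(d@[np.cos(a),np.sin(a)]).round(4),(d@[-np.sin(a),np.cos(a)]).round(4))
```

```text
0 [[0.644, 0.662], [0.622, 0.521], [0.398, 0.476], [0.394, 0.549], [0.264, 0.494], [0.262, 0.589]]
0.2 [[0.599, 0.529], [0.581, 0.418], [0.406, 0.383], [0.403, 0.44], [0.301, 0.397], [0.3, 0.471]]
[[-115.  551.]
 [ -56.  490.]
 [  -0.  432.]
 [  53.  377.]
 [ 104.  324.]
 [ 153.  274.]] [[694. 120.]
 [657. 134.]
 [618. 148.]
 [577. 164.]
 [533. 180.]
 [486. 197.]]
0 0.0366 -0.0165
1 0.0385 -0.0112
2 0.0397 -0.0056
3 0.0401 0.0
4 0.0397 0.0057
5 0.0385 0.0112
6 0.0366 0.0165
7 0.0339 0.0215
8 0.0305 0.0261
9 0.0265 0.0301
10 0.022 0.0336
11 0.017 0.0363
```

View pics/w0.png

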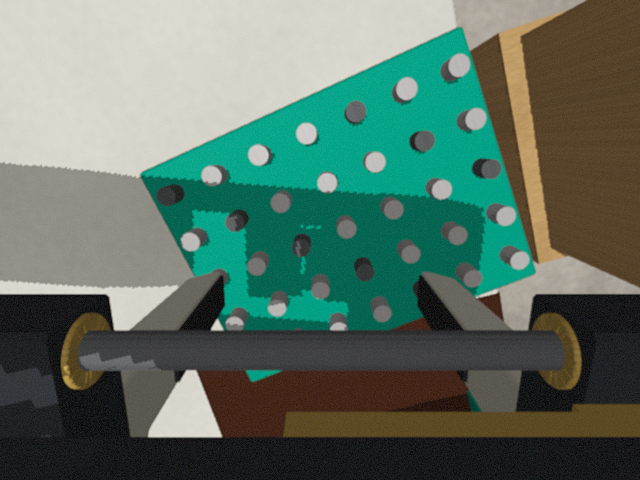

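The wrist view shows a tall green stand with pegs right under the gripper, so I'll rise first and then travel.

Emit:
carry_out --motion '[0,-0.05,0,0,0,0,1,0,-0.05,0,0,0,0,1,0.0366,0,-0.0165,0,8.1,0,1,0.0385,0,-0.0112,0,8.1,0,1,0.0397,0,-0.0056,0,8.1,0,1]'

```text
t: 1.7
tool_pos: [0.243, 0.5046, 0.3398]
orientation: [-1.507, 0.535, -0.535]
force: [0.6, -0.4, -0.2]
opening: 0.093
```

Emit:
carry_out --motion '[0.04,0,0,0,8.1,0,1,0.0397,0,0.0057,0,8.1,0,1,0.0385,0,0.0112,0,8.1,0,1,0.0366,0,0.0165,0,8.1,0,1,0.0339,0,0.0215,0,8.1,0,1]'

```text
t: 2.2
tool_pos: [0.4023, 0.3709, 0.3416]
orientation: [-1.277, 1.095, -1.097]
force: [-0.2, 1.0, 0.2]
opening: 0.093
```

```bash
sed -i 's/    if (G\[:,0\]@Rt\[:,0\])<0.*//' h.py
python3 - <<'E'
from h import *
plan([.526,.278,.25],-1.95)
E
```

```text
t 2.2 pos [0.4023 0.3709 0.3416] shift(tool, now) [0.1106 0.0918 0.108 ] shift(in goal axes) [0.0405 0.0916 0.1493] turn [-8.000e-02  3.046e+01  1.000e-02] open 0.093 f [-0.23  1.02  0.17]
```

Emit:
carry_out --motion '[0.0405,0.02,0.0195,0,7.6,0,1,0.0375,0.02,0.0247,0,7.6,0,1,0.034,0.02,0.0294,0,7.6,0,1,0.0297,0.02,0.0337,0,7.6,0,1,0,0,0,0,0,0,0.3]'

```text
t: 2.7
tool_pos: [0.5085, 0.2143, 0.2613]
orientation: [-0.981, 1.501, -1.505]
force: [0.4, 1.5, -1.1]
opening: 0.0886
```

Run:
```python
from h import *
plan([.504,.222,.25],-1.95)
st=robot.read_state(); c=cam("wrist"); im=imaging.read_camera("wrist"); plan([.504,.222,.25],-1.95); c2=cam("wrist"); print(c[1],c2[1])
r=models.outline_of("wrist","shaft_center"); print([(x["confidence"],x["pixel"]) for x in r])
np.savez("w1.npz",m=r[0]["pixels"],K=c[0],p=c[1],R=c[2])
cs,_=cv2.findContours(r[0]["pixels"].astype(np.uint8),cv2.RETR_EXTERNAL,cv2.CHAIN_APPROX_NONE); cv2.drawContours(im,cs,-1,(0,0,255),1)
cv2.imwrite("pics/w1.png",im)
```

```text
t 2.7 pos [0.5085 0.2143 0.2613] shift(tool, now) [-0.0052  0.0113 -0.0072] shift(in goal axes) [-0.0055  0.0113 -0.007 ] turn [-0.26 -1.76 -0.19] open 0.0886 f [ 0.4   1.5  -1.07]
t 2.75 pos [0.5079 0.2164 0.2628] shift(tool, now) [-0.0035  0.0128 -0.0058] shift(in goal axes) [-0.0037  0.0128 -0.0057] turn [-0.27 -1.5  -0.3 ] open 0.0854 f [-0.82 -0.26  0.44]
[0.53399227 0.27605389 0.408503  ] [0.53298295 0.27803606 0.41019124]
[(0.92, [305.0, 143.8])]
```

View pics/w1.png

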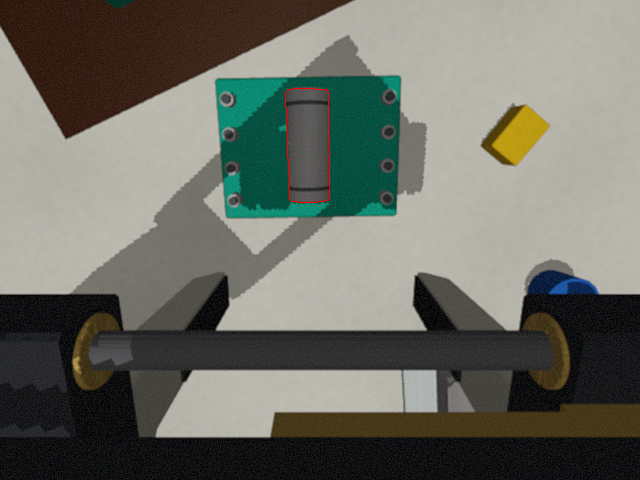

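The wrist view shows the shaft at (308,145), nearly vertical in the picture, on the rack. The arm was still settling, so I'll take it again and fit.

Run:
```python
import fit
from fit import *
s0=robot.read_state(); c=cam("wrist"); im=imaging.read_camera("wrist"); s1=robot.read_state()
print((s1["tool_pos"]-s0["tool_pos"])*1e3, s1["dq"].round(3))
r=models.outline_of("wrist","shaft_center"); r2=models.outline_of("wrist","rack"); print(len(r),r2[0]["confidence"])
fit.M={"wrist_shaft_center":r[0]["pixels"],"wrist_rack":r2[0]["pixels"]|r[0]["pixels"]}; C["wrist"]=c
p0=np.array([.526,.278,-1.95])
a,e=fit.fit(SH,"shaft_center",p0,["wrist"]); print(a,e)
RK=[box(-.065,.065,-.085,.085,.035,.05)]
b,e=fit.fit(RK+SH,"rack",p0,["wrist"]); print(b,e)
plan([*a[:2],.15],a[2])
```

```text
[-0.11813001  1.21338534  0.92886704] [ 0.032 -0.014 -0.012  0.002 -0.     0.   ]
2 0.77Traceback (most recent call last):
  File "<stdin>", line 8, in <module>
AttributeError: 'function' object has no attribute 'fit'
```

```bash
cat > w.py <<'E'
import fit as F
from fit import *
def wrist(things):
    c=cam("wrist"); im=imaging.read_camera("wrist"); C["wrist"]=c; F.M={}
    for t in things:
        r=models.outline_of("wrist",t); print(t,[round(x["confidence"],2) for x in r]); 
        if r: F.M["wrist_"+t]=r[0]["pixels"]
    return im
E
python3 - <<'E'
from w import *
wrist(["shaft_center","rack"]); print(robot.read_state()["dq"].round(3))
p0=np.array([.526,.278,-1.95])
a,e=fit(SH,"shaft_center",p0,["wrist"]); print(a,e)
F.M["wrist_rack"]|=F.M["wrist_shaft_center"]
b,e=fit([box(-.065,.065,-.085,.085,.035,.05)]+SH,"rack",p0,["wrist"]); print(b,e)
plan([*a[:2],.15],a[2])
E
```

```text
shaft_center [0.84, 0.62]
rack [0.75, 0.46]
[-0.004  0.003  0.004  0.001 -0.002  0.   ]
[ 0.52450701  0.27890768 -1.97043298] 0.02397606335580349
[ 0.52339272  0.27598907 -1.96858551] 0.021091831848025322
t 3.1 pos [0.5073 0.2206 0.2658] shift(tool, now) [-0.0593  0.1163 -0.0076] shift(in goal axes) [-0.0604  0.1158 -0.0068] turn [-0.46  0.12 -0.51] open 0.0613 f [-0.46  0.22 -0.02]
```

Emit:
carry_out --motion '[-0.03,0.03,-0.004,-0.46,0.1,-0.51,0.3,-0.03,0.04,-0.003,0,0,0,0.3,0,0.03,0,0,0,0,0.3,0,0.01,0,0,0,0,0.3,0,0,0,0,0,0,0.3]'

```text
t: 3.6
tool_pos: [0.5258, 0.286, 0.1583]
orientation: [-0.988, 1.487, -1.491]
force: [-0.5, 0.0, 0.4]
opening: 0.0603
```

Run:
```python
from h import *
plan([.525,.2786,.085],-1.970)
```

```text
t 3.6 pos [0.5258 0.286  0.1583] shift(tool, now) [0.0076 0.0733 0.0016] shift(in goal axes) [0.0071 0.0733 0.0021] turn [-0.39  0.44 -0.37] open 0.0603 f [-0.46  0.01  0.39]
```

Emit:
carry_out --motion '[0.007,0.02,0.002,-0.4,0.4,-0.4,0.3,0,0.02,0,0,0,0,0.3,0,0.02,0,0,0,0,0.3,0,0.01,0,0,0,0,0.3,0,0,0,0,0,0,0.3]'

```text
t: 4.1
tool_pos: [0.5286, 0.2776, 0.091]
orientation: [-0.985, 1.494, -1.498]
force: [0.6, 0.1, 0.3]
opening: 0.0605
```

Run:
```python
from h import *
plan([.525,.2786,.085],-1.970)
im=imaging.read_camera("wrist"); cv2.imwrite("pics/w2.png",im)
```

```text
t 4.1 pos [0.5286 0.2776 0.091 ] shift(tool, now) [ 0.0005  0.006  -0.0038] shift(in goal axes) [ 0.0005  0.006  -0.0037] turn [-0.33 -0.07 -0.27] open 0.0605 f [0.56 0.07 0.25]
```

View pics/w2.png

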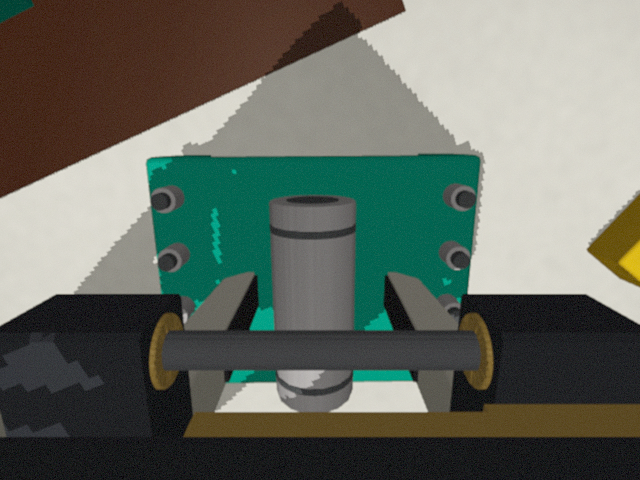

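The shaft spans columns 270–355, a little left of the mid-line between the fingers. That agrees with the computed −3.7 mm in tool z. I'll correct that, lower and close.

Emit:
carry_out --motion '[0.0005,0.004,-0.0037,-0.3,0,-0.3,0.3,0,0.002,0,0,0,0,0.3,0,0,0,0,0,0,0.1,0,0,0,0,0,0,-0.1,0,0,0,0,0,0,-0.2]' --squeeze 20

```text
t: 4.65
tool_pos: [0.5277, 0.2796, 0.0898]
orientation: [-0.985, 1.495, -1.498]
force: [-0.2, -0.2, -0.5]
opening: 0.041
```

Run:
```python
from h import *
plan([.525,.2786,.085],-1.970)
```

```text
t 4.65 pos [0.5277 0.2796 0.0898] shift(tool, now) [ 0.002   0.0048 -0.0021] shift(in goal axes) [ 0.002   0.0048 -0.0021] turn [-0.3  -0.09 -0.24] open 0.041 f [-0.24 -0.2  -0.51]
```

Emit:
carry_out --motion '[0.002,0.005,-0.003,-0.3,0,0,0,0.001,0.004,-0.002,-0.3,0,0,0,0.001,0.003,-0.001,-0.3,0,0,0,0,0,0,0,0,0,0,0,0,0,0,0,0,0]'

```text
t: 5.15
tool_pos: [0.5198, 0.2782, 0.0767]
orientation: [-0.996, 1.51, -1.487]
force: [-0.4, 0.2, -0.5]
opening: 0.0463
```

Run:
```python
from h import *
plan([.525,.2786,.085],-1.970)
```

```text
t 5.15 pos [0.5198 0.2782 0.0767] shift(tool, now) [-0.0024 -0.0084  0.0045] shift(in goal axes) [-0.0024 -0.0083  0.0046] turn [ 0.7  -0.08 -0.24] open 0.0463 f [-0.43  0.22 -0.53]
```

Emit:
carry_out --motion '[-0.002,-0.008,0.0045,0.7,0,-0.2,0,0,0,0,0,0,0,0,0,0,0,0,0,0,0,0,0,0,0,0,0,0,0,0,0,0,0,0,0]'

```text
t: 5.65
tool_pos: [0.526, 0.2785, 0.0861]
orientation: [-0.99, 1.496, -1.498]
force: [1.0, 0.1, 0.3]
opening: 0.0464
```

Run:
```python
from h import *
plan([.525,.2786,.085],-1.970); print(robot.read_state()["dq"].round(4))
```

```text
t 5.65 pos [0.526  0.2785 0.0861] shift(tool, now) [ 0.0003  0.0011 -0.0009] shift(in goal axes) [ 0.0003  0.0011 -0.0009] turn [-0.13 -0.08 -0.07] open 0.0464 f [0.98 0.07 0.33]
[-0.0015 -0.0001 -0.0035  0.0009 -0.0003 -0.002 ]
```

Emit:
carry_out --motion '[0,0.0008,-0.0007,0,0,0,-0.3,0,0,0,0,0,0,-0.6,0,0,0,0,0,0,-0.8,0,0,0,0,0,0,-0.8,0,0,0,0,0,0,-0.8]'

```text
t: 6.15
tool_pos: [0.5256, 0.2786, 0.0852]
orientation: [-0.989, 1.496, -1.499]
force: [0.6, -0.1, -0.7]
opening: 0.0354
```

Run:
```python
from h import *
plan([.525,.2786,.085],-1.970); print(robot.read_state()["dq"].round(4))
```

```text
t 6.15 pos [0.5256 0.2786 0.0852] shift(tool, now) [ 0.0002  0.0002 -0.0005] shift(in goal axes) [ 0.0002  0.0002 -0.0005] turn [-0.17 -0.08 -0.08] open 0.0354 f [ 0.63 -0.09 -0.69]
[-0.0008 -0.0006  0.0008 -0.0014 -0.0013  0.0003]
```

Gripped: the opening reads 35.4 mm and side forces are small. Now I'll lift and carry it towards the fixture.

Emit:
carry_out --motion '[0,-0.02,0,0,0,0,-0.8,0,-0.04,0,0,0,0,-0.8,0,-0.04,0,0,0,0,-0.8,0.01,-0.03,0.005,0,0,0,-0.8,0.03,-0.01,0.013,0,0,0,-0.8]'

```text
t: 6.65
tool_pos: [0.5198, 0.2349, 0.2206]
orientation: [-1.011, 1.502, -1.496]
force: [0.6, -0.4, -5.7]
opening: 0.0359
```

Emit:
carry_out --motion '[0.04,0,0.017,0,0,0,-0.8,0.04,0,0.017,0,0,0,-0.8,0.04,0,0.017,0,0,0,-0.8,0.04,0,0.017,0,0,0,-0.8,0.04,0,0.017,0,0,0,-0.8]'

```text
t: 7.15
tool_pos: [0.5186, 0.0132, 0.2205]
orientation: [-1.017, 1.501, -1.489]
force: [2.5, 0.4, -5.2]
opening: 0.0356
```

Run:
```python
from h import *
plan([.531,-.157,.25],-1.877)
```

```text
t 7.15 pos [0.5186 0.0132 0.2205] shift(tool, now) [ 0.153  -0.029   0.0758] shift(in goal axes) [ 0.1585 -0.0295  0.0631] turn [ 0.88 -4.82  0.56] open 0.0356 f [ 2.49  0.39 -5.23]
```

Emit:
carry_out --motion '[0.035,-0.008,0.017,0.9,-4.8,0.5,-0.8,0.035,-0.008,0.014,0,0,0,-0.8,0.035,-0.008,0.013,0,0,0,-0.8,0.025,-0.005,0.008,0,0,0,-0.8,0,0,0,0,0,0,-0.8]'

```text
t: 7.65
tool_pos: [0.5207, -0.1369, 0.2445]
orientation: [-1.056, 1.44, -1.429]
force: [-0.1, 0.5, -4.3]
opening: 0.0352
```

Emit:
carry_out --motion '[0,0,0,0,0,0,-0.8,0,0,0,0,0,0,-0.8,0,0,0,0,0,0,-0.8,0,0,0,0,0,0,-0.8,0,0,0,0,0,0,-0.8]'

```text
t: 8.15
tool_pos: [0.5191, -0.1335, 0.2412]
orientation: [-1.06, 1.445, -1.423]
force: [-0.1, -0.3, -5.6]
opening: 0.0356
```

Run:
```python
from w import *
plan([.531,-.157,.25],-1.877)
im=wrist(["fixture"]); plan([.531,-.157,.25],-1.877)
r=F.M.get("wrist_fixture")
if r is not None:
    cs,_=cv2.findContours(r.astype(np.uint8),cv2.RETR_EXTERNAL,cv2.CHAIN_APPROX_NONE); cv2.drawContours(im,cs,-1,(0,0,255),1)
    np.savez("wf.npz",m=r,K=C["wrist"][0],p=C["wrist"][1],R=C["wrist"][2])
cv2.imwrite("pics/w3.png",im)
```

```text
t 8.15 pos [ 0.5191 -0.1335  0.2412] shift(tool, now) [ 0.0189 -0.0091  0.0183] shift(in goal axes) [ 0.0189 -0.0088  0.0184] turn [ 0.95 -0.02  0.08] open 0.0356 f [-0.08 -0.27 -5.59]
fixture [0.91, 0.44, 0.43]
t 8.25 pos [ 0.5192 -0.1337  0.2413] shift(tool, now) [ 0.0187 -0.0089  0.0182] shift(in goal axes) [ 0.0187 -0.0087  0.0183] turn [ 0.94 -0.03  0.08] open 0.0353 f [ 0.84  0.23 -5.19]
```

View pics/w3.png

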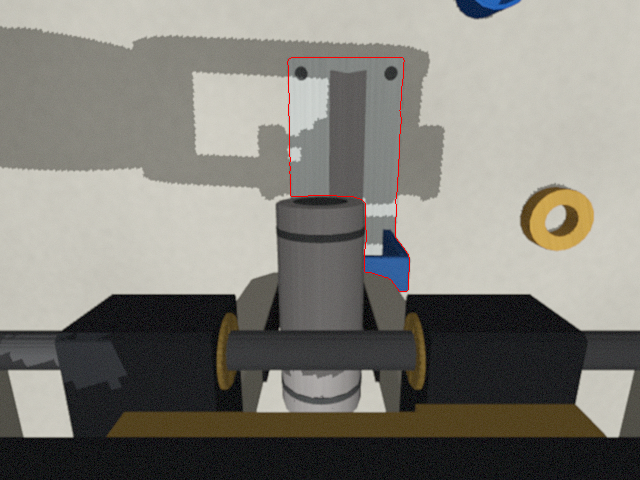

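The view shows the plate end at row 58 (columns 288–404), the rail at columns 329–366, and the shaft in the fingers. I'll fit the fixture on the unobstructed part, rows under 190.

Run:
```python
from w import *
z=np.load("wf.npz"); C["wrist"]=(z["K"],z["p"],z["R"])
m=z["m"].astype(np.float32).copy(); m[190:]=0; 
p0=np.array([.5405,-.1283,-1.877])
mb=cv2.GaussianBlur(m,(0,0),1)[:186]
def f(v):
    p=np.array(v)*[.01,.01,.05]+p0; r=rend("wrist",FIX[:2],p).astype(np.float32)
    return np.abs(cv2.GaussianBlur(r,(0,0),1)[:186]-mb).sum()/mb.sum()
r=minimize(f,[0,0,0],method="Nelder-Mead",options=dict(initial_simplex=[[0,0,0],[1,0,0],[0,1,0],[0,0,1]],xatol=.005,fatol=1e-5))
print(np.array(r.x)*[.01,.01,.05]+p0,r.fun)
# rail edges from picture: rows 90..180
im=imaging.read_camera("wrist"); c=cam("wrist")
g=cv2.GaussianBlur(cv2.cvtColor(im,cv2.COLOR_BGR2GRAY).astype(np.float32),(0,0),1.2)
gx=np.abs(cv2.Sobel(g,cv2.CV_32F,1,0)); pts={0:[],1:[]}
for row in range(90,180,6):
    l=320+np.argmax(gx[row,320:340]); rr=355+np.argmax(gx[row,355:378]); print(row,l,rr,end="; "); pts[0].append([l,row]); pts[1].append([rr,row])
print()
for k,s in ((0,1),(1,-1)):
    P=back("wrist",pts[k],.058,c)[:,:2]; cen=P.mean(0); d=np.linalg.svd(P-cen)[2][0]; d=d if d[1]<0 else -d
    print("edge",cen.round(4),"yaw",np.arctan2(d[1],d[0]).round(4))
    n=np.array([-np.sin(p0[2]),np.cos(p0[2])]); print("y in fixture p0",((cen-p0[:2])@n).round(4))
plan([.531,-.157,.25],-1.877)
```

```text
[ 0.53958919 -0.1285743  -1.88102511] 0.012128378264605999
90 328 365; 96 328 365; 102 328 365; 108 327 365; 114 327 365; 120 329 364; 126 329 364; 132 329 364; 138 329 364; 144 329 364; 150 329 364; 156 329 364; 162 329 363; 168 328 363; 174 328 363; 
edge [ 0.5452 -0.0617] yaw -1.8633
y in fixture p0 -0.0156
edge [ 0.5743 -0.071 ] yaw -1.8774
y in fixture p0 0.015
t 8.3 pos [ 0.5192 -0.1339  0.2414] shift(tool, now) [ 0.0185 -0.0088  0.0181] shift(in goal axes) [ 0.0185 -0.0086  0.0182] turn [ 0.93 -0.04  0.08] open 0.0358 f [ 0.48  0.52 -5.47]
```

```bash
cat >> h.py <<'E'
FX=np.array([.5400,-.1284]); FY=-1.876
def fx(x,z,y=0): 
    u=np.array([np.cos(FY),np.sin(FY)]); n=np.array([-u[1],u[0]]); return np.array([*(FX+x*u+y*n),z])
def where():
    st=robot.read_state(); u=np.array([np.cos(FY),np.sin(FY)]); n=np.array([-u[1],u[0]]); d=st["tool_pos"][:2]-FX
    f=st["force"]; print("t %.2f fixture x %.1f y %.1f z %.1f mm | force x %.2f y %.2f z %.2f | open %.1f"%(st["t"],d@u*1e3,d@n*1e3,st["tool_pos"][2]*1e3,f[:2]@u,f[:2]@n,f[2],st["opening"]*1e3))
E
python3 -c "
from h import *
where(); plan(fx(-.05,.12),FY)"
```

```text
t 8.30 fixture x 11.5 y -18.2 z 241.4 mm | force x -0.64 y 0.31 z -5.47 | open 35.8
t 8.3 pos [ 0.5192 -0.1339  0.2414] shift(tool, now) [-0.0617  0.121   0.0201] shift(in goal axes) [-0.0615  0.1214  0.0182] turn [ 0.93 -0.1   0.08] open 0.0358 f [ 0.48  0.52 -5.47]
```

Emit:
carry_out --motion '[-0.03,0.01,0.009,0.9,-0.1,0,-0.8,-0.02,0.03,0.006,0,0,0,-0.8,-0.006,0.04,0.002,0,0,0,-0.8,0,0.02,0,0,0,0,-0.8,0,0,0,0,0,0,-0.8]'

```text
t: 8.8
tool_pos: [0.5555, -0.0842, 0.1411]
orientation: [-1.046, 1.424, -1.435]
force: [-1.6, -0.3, -5.3]
opening: 0.0354
```

Emit:
carry_out --motion '[0,0,0,0,0,0,-0.8,0,0,0,0,0,0,-0.8,0,0,0,0,0,0,-0.8,0,0,0,0,0,0,-0.8,0,0,0,0,0,0,-0.8]'

```text
t: 9.3
tool_pos: [0.5581, -0.0855, 0.1469]
orientation: [-1.041, 1.419, -1.44]
force: [0.7, -0.6, -3.3]
opening: 0.0352
```

```bash
python3 -c "
from h import *
where(); plan(fx(-.05,.09),FY)
im=imaging.read_camera('wrist'); cv2.imwrite('pics/w4.png',im)"
```

```text
t 9.30 fixture x -46.3 y 4.4 z 146.9 mm | force x 0.31 y 0.87 z -3.28 | open 35.2
t 9.3 pos [ 0.5581 -0.0855  0.1469] shift(tool, now) [-0.0037  0.0568 -0.0052] shift(in goal axes) [-0.0037  0.0569 -0.0044] turn [-0.78 -0.05  0.07] open 0.0352 f [ 0.74 -0.56 -3.28]
```

View pics/w4.png

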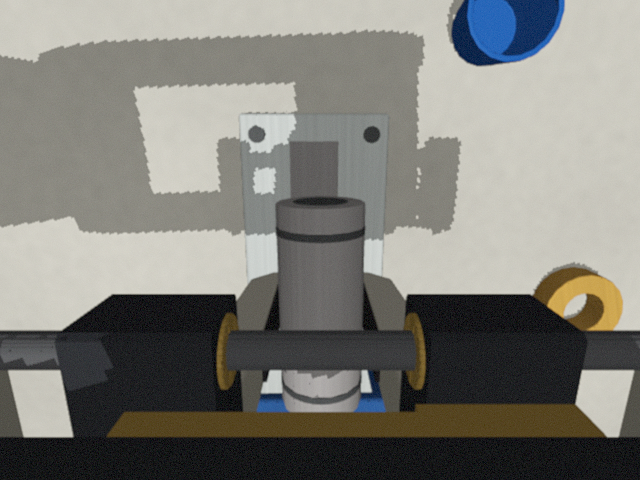

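The rail is at columns 291–337, about 6 px left of the shaft. That agrees with the computed 4.4 mm sideways offset.

Emit:
carry_out --motion '[-0.003,0.015,-0.004,-0.7,0,0,-0.8,0,0.015,0,0,0,0,-0.8,0,0.013,0,0,0,0,-0.8,0,0.004,0,0,0,0,-0.8,0,0,0,0,0,0,-0.8]'

```text
t: 9.85
tool_pos: [0.5543, -0.0811, 0.0945]
orientation: [-1.05, 1.432, -1.431]
force: [0.2, -0.4, -4.6]
opening: 0.0354
```

Emit:
carry_out --motion '[0,0,0,0,0,0,-0.8,0,0,0,0,0,0,-0.8,0,0,0,0,0,0,-0.8,0,0,0,0,0,0,-0.8,0,0,0,0,0,0,-0.8]'

```text
t: 10.35
tool_pos: [0.555, -0.0813, 0.0955]
orientation: [-1.049, 1.431, -1.432]
force: [-0.4, -0.0, -4.9]
opening: 0.0358
```

```bash
python3 -c "
from h import *
where(); plan(fx(-.05,.07),FY)
im=imaging.read_camera('wrist'); cv2.imwrite('pics/w5.png',im)
im=imaging.read_camera('scene'); cv2.imwrite('pics/s5.png',cv2.resize(im[100:300,180:440],None,fx=3,fy=3))"
```

```text
t 10.35 fixture x -49.4 y 0.2 z 95.5 mm | force x 0.16 y -0.38 z -4.90 | open 35.8
t 10.35 pos [ 0.555  -0.0813  0.0955] shift(tool, now) [-0.0006  0.0255 -0.0002] shift(in goal axes) [-0.0006  0.0255 -0.0002] turn [-0.01 -0.06  0.07] open 0.0358 f [-0.41 -0.04 -4.9 ]
```

View pics/w5.png

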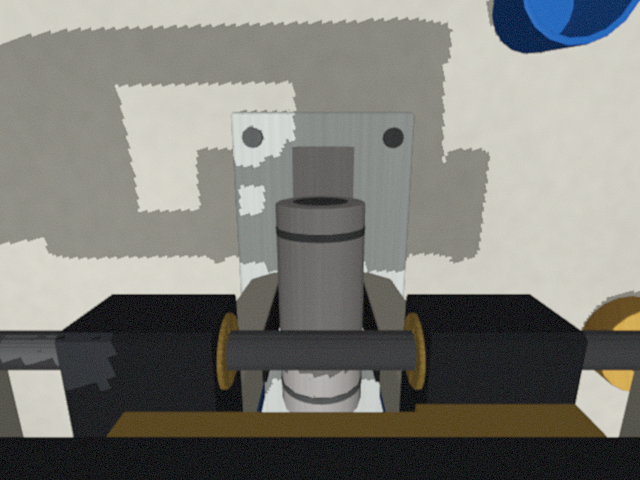

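View pics/s5.png

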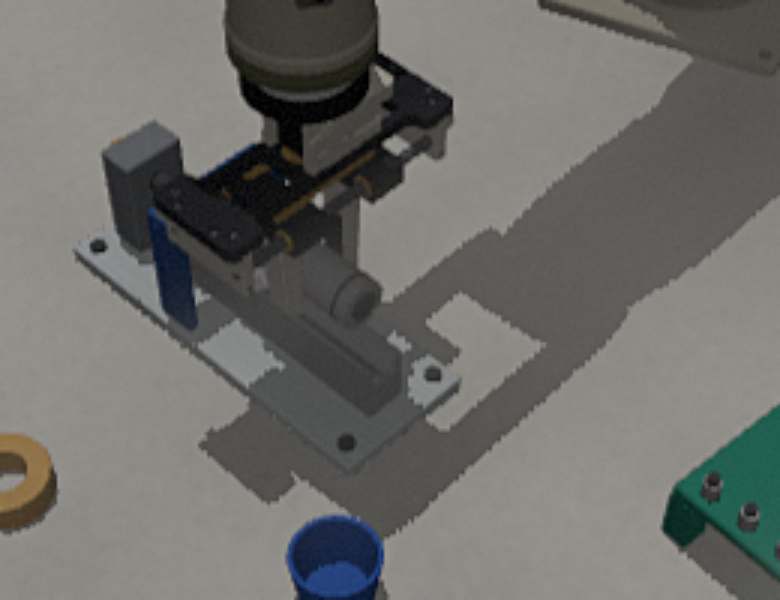

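Emit:
carry_out --motion '[0,0.008,0.0008,0,0,0,-0.8,0,0.006,0,0,0,0,-0.8,0,0.003,0,0,0,0,-0.8,0,0.001,0,0,0,0,-0.8,0,0,0,0,0,0,-0.8]'

```text
t: 10.95
tool_pos: [0.5555, -0.0815, 0.0753]
orientation: [-1.05, 1.431, -1.432]
force: [0.5, -0.0, -5.1]
opening: 0.0357
```

```bash
python3 -c "
from h import *
where(); plan(fx(-.05,.07,.0008),FY)"
```

```text
t 10.95 fixture x -49.4 y 0.7 z 75.3 mm | force x -0.11 y 0.45 z -5.09 | open 35.7
t 10.95 pos [ 0.5555 -0.0815  0.0753] shift(tool, now) [-0.0007  0.0053  0.0001] shift(in goal axes) [-0.0006  0.0053  0.0001] turn [ 0.03 -0.06  0.07] open 0.0357 f [ 0.46 -0.03 -5.09]
```

Emit:
carry_out --motion '[0,0.0015,0,0,0,0,-0.8,0,0.001,0,0,0,0,-0.8,0,0.001,0,0,0,0,-0.8,0,0.0005,0,0,0,0,-0.8,0,0,0,0,0,0,-0.8]'

```text
t: 11.45
tool_pos: [0.5557, -0.0816, 0.0713]
orientation: [-1.05, 1.431, -1.432]
force: [-0.4, 0.1, -5.3]
opening: 0.0352
```

```bash
python3 -c "
from h import *
where()"
```

```text
t 11.45 fixture x -49.4 y 0.9 z 71.3 mm | force x 0.06 y -0.39 z -5.27 | open 35.2
```

Emit:
carry_out --motion '[0,0.0005,0,0,0,0,-0.8,0,0.0005,0,0,0,0,-0.8,0,0.0003,0,0,0,0,-0.8,0,0,0,0,0,0,-0.8,0,0,0,0,0,0,-0.8]'

```text
t: 11.95
tool_pos: [0.5561, -0.0816, 0.0705]
orientation: [-1.049, 1.43, -1.432]
force: [-0.2, 0.9, -4.7]
opening: 0.0353
```

```bash
python3 -c "
from h import *
where()"
```

```text
t 11.95 fixture x -49.4 y 1.3 z 70.5 mm | force x -0.78 y -0.41 z -4.69 | open 35.3
```

Emit:
carry_out --motion '[0,0.0005,0,0,0,0,-0.8,0,0.0005,0,0,0,0,-0.8,0,0.0004,0,0,0,0,-0.8,0,0,0,0,0,0,-0.8,0,0,0,0,0,0,-0.8]'

```text
t: 12.45
tool_pos: [0.5562, -0.0816, 0.0704]
orientation: [-1.049, 1.43, -1.433]
force: [-2.3, -0.6, -0.8]
opening: 0.0359
```

```bash
python3 -c "
from h import *
where()"
```

```text
t 12.45 fixture x -49.5 y 1.4 z 70.4 mm | force x 1.27 y -2.03 z -0.80 | open 35.9
```

Contact: the groove now carries the weight (fz −0.8 N). I'll ease the sideways force and let go.

Emit:
carry_out --motion '[0,0,-0.0004,0,0,0,-0.8,0,0,0,0,0,0,0,0,0,0,0,0,0,0.2,0,0,0,0,0,0,0.3,0,0,0,0,0,0,0.3]'

```text
t: 12.95
tool_pos: [0.5579, -0.0821, 0.0716]
orientation: [-1.045, 1.426, -1.435]
force: [-0.4, -0.8, -0.3]
opening: 0.0591
```

Emit:
carry_out --motion '[0,0,0,0,0,0,0.3,0,0,0,0,0,0,0.3,0,0,0,0,0,0,0.3,0,0,0,0,0,0,0.3,0,0,0,0,0,0,0.3]'

```text
t: 13.45
tool_pos: [0.5582, -0.0822, 0.0719]
orientation: [-1.045, 1.425, -1.435]
force: [-0.2, 0.7, 0.6]
opening: 0.0601
```

```bash
python3 -c "
from h import *
where()
im=imaging.read_camera('wrist'); cv2.imwrite('pics/w6.png',im)"
```

```text
t 13.45 fixture x -49.6 y 3.5 z 71.9 mm | force x -0.58 y -0.35 z 0.64 | open 60.1
```

View pics/w6.png

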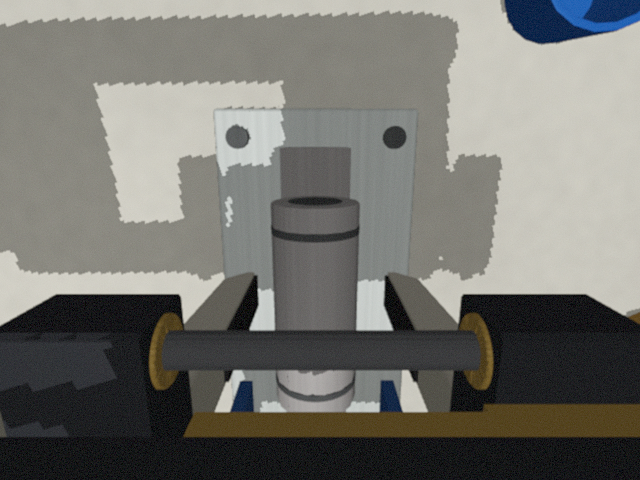

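The shaft is seated, with its centre line at column 315 and the rail's also at 315, and the fingers are clear. Next: rise, back away, shut the fingers, and come down behind the rear end.

Emit:
carry_out --motion '[0,-0.01,0,0,0,0,0.3,0,-0.02,0,0,0,0,0.3,0,-0.02,0,0,0,0,0.3,0,-0.01,0,0,0,0,0.3,0,0,0,0,0,0,0.3]'

```text
t: 14.0
tool_pos: [0.5575, -0.0819, 0.1355]
orientation: [-1.045, 1.426, -1.435]
force: [0.6, 0.6, 1.0]
opening: 0.0604
```

Run:
```python
from w import *
where(); plan(fx(-.115,.13),FY)
im=imaging.read_camera("wrist"); cv2.imwrite('pics/w7.png',im)
c=cam("wrist")
r=models.outline_of("wrist","shaft_center"); m=r[0]["pixels"]; print(r[0]["confidence"],m.sum())
ys,xs=np.where(m); print(xs.min(),xs.max(),ys.min(),ys.max())
C["wrist"]=c
pr=proj("wrist",np.array([fx(-.095,.088),fx(-.095,.07),fx(-.005,.088)]),c); print(pr.round(1))
```

```text
t 14.00 fixture x -49.6 y 2.7 z 135.5 mm | force x -0.72 y 0.37 z 1.00 | open 60.4
t 14.0 pos [ 0.5575 -0.0819  0.1355] shift(tool, now) [-0.0654  0.0055 -0.0029] shift(in goal axes) [-0.0654  0.0055 -0.0027] turn [-0.33 -0.07  0.05] open 0.0604 f [0.57 0.58 1.  ]
0.76 8843
286 348 182 330
[[316.8 187.2]
 [316.9 183.6]
 [317.7 342.1]]
```

View pics/w7.png

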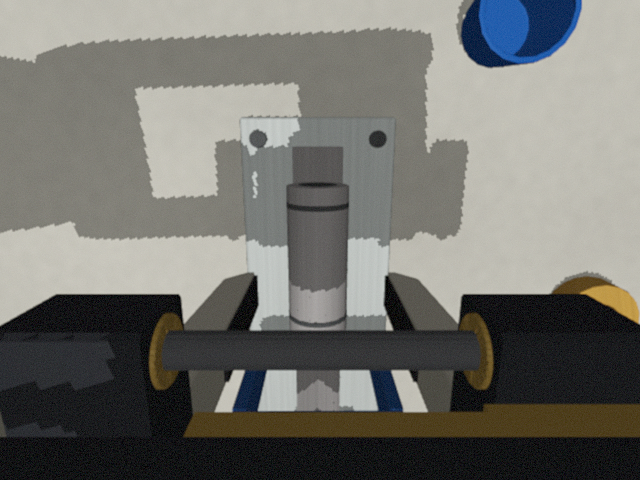

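The shaft lies straight on the rail (rows 182–330). Its rear end is at row about 184, as predicted for fixture x = −95 mm. Moving back and shutting the fingers.

Emit:
carry_out --motion '[-0.025,0,-0.001,0,0,0,-1,-0.025,0,-0.001,0,0,0,-1,-0.012,0,0,-0.3,0,-1,-1,0,0,0,0,0,0,-1,0,0,0,0,0,0,-1]' --squeeze 10

```text
t: 14.6
tool_pos: [0.5706, -0.0206, 0.1276]
orientation: [-1.071, 1.433, -1.441]
force: [0.2, -0.2, 0.3]
opening: 0.025
```

```bash
python3 -c "
from h import *
where(); plan(fx(-.115,.085),FY)"
```

```text
t 14.60 fixture x -112.0 y -3.2 z 127.6 mm | force x 0.17 y 0.26 z 0.29 | open 25.0
t 14.6 pos [ 0.5706 -0.0206  0.1276] shift(tool, now) [-0.0039  0.0425  0.0036] shift(in goal axes) [-0.003   0.0426  0.0032] turn [ 0.56 -0.13  1.17] open 0.025 f [ 0.2  -0.24  0.29]
```

Emit:
carry_out --motion '[-0.003,0.01,0.0025,0.5,0,0,-1,0,0.012,0,0,0,0,-1,0,0.01,0,0,0,0,-1,0,0.004,0,0,0,0,-1,0,0,0,0,0,0,-1]'

```text
t: 15.1
tool_pos: [0.5714, -0.0216, 0.0857]
orientation: [-1.067, 1.43, -1.446]
force: [0.1, 0.2, -0.2]
opening: 0.0009
```

```bash
python3 -c "
from h import *
where(); plan(fx(-.115,.085),FY)
im=imaging.read_camera('wrist'); cv2.imwrite('pics/w8.png',im)
im=imaging.read_camera('scene'); cv2.imwrite('pics/s8.png',cv2.resize(im[100:300,180:440],None,fx=3,fy=3)); where()"
```

```text
t 15.10 fixture x -111.3 y -2.1 z 85.7 mm | force x -0.20 y 0.07 z -0.20 | open 0.9
t 15.1 pos [ 0.5714 -0.0216  0.0857] shift(tool, now) [-0.0037  0.0006  0.0021] shift(in goal axes) [-0.0037  0.0007  0.0021] turn [ 0.23 -0.28  1.2 ] open 0.0009 f [ 0.12  0.17 -0.2 ]
t 15.20 fixture x -111.6 y -1.6 z 86.7 mm | force x -0.26 y -0.45 z 0.42 | open 0.7
```

View pics/w8.png

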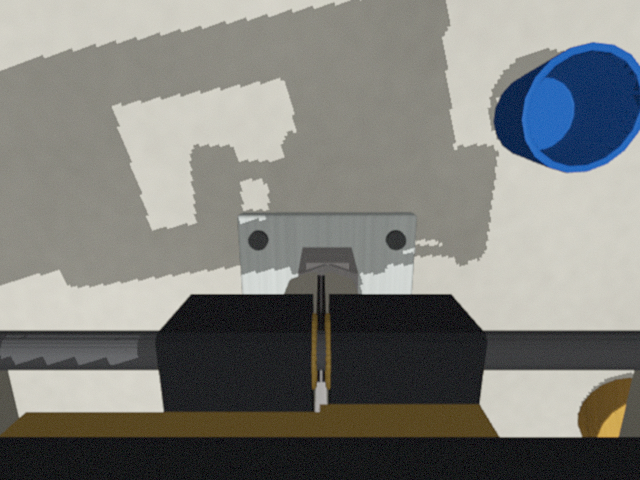

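View pics/s8.png

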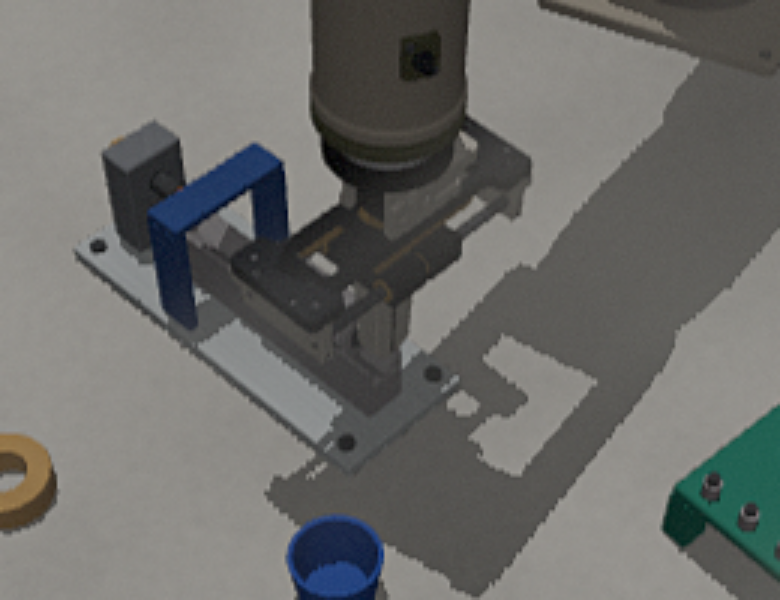

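The closed fingers stand behind the shaft, above the rail end, and clear of everything else. Starting the push.

Emit:
carry_out --motion '[0.002,0.0015,0.001,0,0,0,-1,0.003,0,0,0,0,0,-1,0.003,0,0,0,0,0,-1,0.003,0,0,0,0,0,-1,0.003,0,0,0,0,0,-1]'

```text
t: 15.7
tool_pos: [0.5698, -0.0355, 0.0872]
orientation: [-1.063, 1.427, -1.447]
force: [1.5, 3.0, -1.3]
opening: 0.0003
```

```bash
python3 -c "
from h import *
where(); plan(fx(-.036,.085),FY)"
```

```text
t 15.70 fixture x -97.5 y 0.6 z 87.2 mm | force x -3.30 y 0.49 z -1.31 | open 0.3
t 15.7 pos [ 0.5698 -0.0355  0.0872] shift(tool, now) [ 0.0615  0.0033 -0.0003] shift(in goal axes) [ 0.0615  0.0022 -0.0006] turn [ 0.   -0.25  1.08] open 0.0003 f [ 1.46  3.   -1.31]
```

Emit:
carry_out --motion '[0.004,0.001,0,0,0,0,-1,0.004,0.0005,0,0,0,0,-1,0.004,0,0,0,0,0,-1,0.004,0,0,0,0,0,-1,0.004,0,0,0,0,0,-1]'

```text
t: 16.2
tool_pos: [0.5637, -0.0558, 0.0866]
orientation: [-1.061, 1.426, -1.447]
force: [1.1, 1.5, -1.0]
opening: 0.0003
```

```bash
python3 -c "
from h import *
where(); plan(fx(-.036,.085),FY)"
```

```text
t 16.20 fixture x -76.4 y 0.8 z 86.6 mm | force x -1.72 y 0.58 z -0.99 | open 0.3
t 16.2 pos [ 0.5637 -0.0558  0.0866] shift(tool, now) [ 0.0404  0.0023 -0.0007] shift(in goal axes) [ 0.0404  0.0016 -0.0008] turn [-0.06 -0.23  1.02] open 0.0003 f [ 1.07  1.47 -0.99]
```

Emit:
carry_out --motion '[0.004,0.001,-0.0003,0,0,0,-1,0.004,0.0005,0,0,0,0,-1,0.004,0,0,0,0,0,-1,0.004,0,0,0,0,0,-1,0.003,0,0,0,0,0,-1]'

```text
t: 16.7
tool_pos: [0.5575, -0.0757, 0.0857]
orientation: [-1.06, 1.426, -1.447]
force: [1.6, 2.0, 0.1]
opening: 0.0005
```

```bash
python3 -c "
from h import *
where()
im=imaging.read_camera('top'); cv2.imwrite('pics/t9.png',cv2.resize(im[230:370,320:520],None,fx=4,fy=4,interpolation=cv2.INTER_CUBIC));where()"
```

```text
t 16.70 fixture x -55.5 y 0.8 z 85.7 mm | force x -2.42 y 0.96 z 0.14 | open 0.5
t 16.75 fixture x -55.1 y 0.8 z 85.6 mm | force x 0.25 y 0.95 z -0.40 | open 0.6
```

View pics/t9.png

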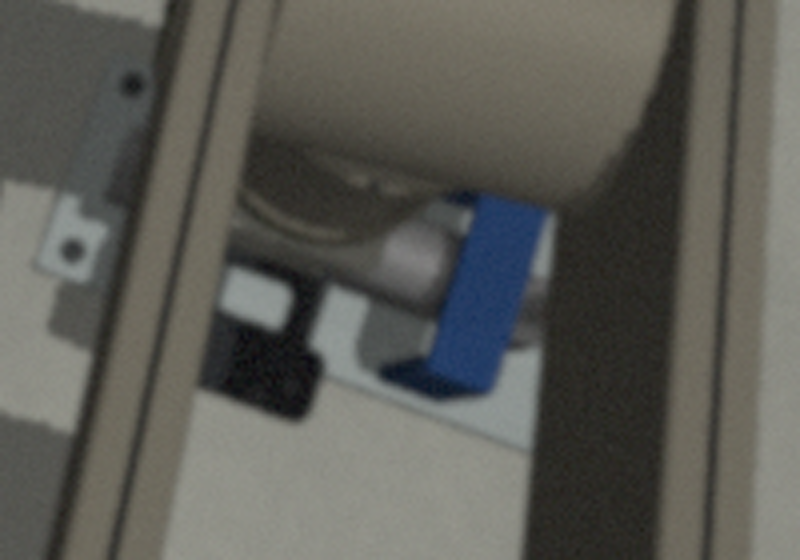

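The shaft's front end is going under the guard, around (430,270) in the picture, with a drag of about 2.4 N. Continuing, slower.

Emit:
carry_out --motion '[0.003,0.0005,-0.0003,0,0,0,-1,0.003,0,0,0,0,0,-1,0.003,0,0,0,0,0,-1,0.003,0,0,0,0,0,-1,0.002,0,0,0,0,0,-1]'

```text
t: 17.25
tool_pos: [0.5527, -0.0904, 0.0854]
orientation: [-1.06, 1.425, -1.448]
force: [2.1, 1.9, 0.0]
opening: 0.0006
```

```bash
python3 -c "
from h import *
where()"
```

```text
t 17.25 fixture x -40.1 y 0.7 z 85.4 mm | force x -2.48 y 1.43 z 0.01 | open 0.6
```

Emit:
carry_out --motion '[0.0007,0,0,0,0,0,-1,0.0007,0,0,0,0,0,-1,0.0007,0,0,0,0,0,-1,0.0007,0,0,0,0,0,-1,0.0007,0,0,0,0,0,-1]'

```text
t: 17.75
tool_pos: [0.5515, -0.0941, 0.0855]
orientation: [-1.06, 1.425, -1.448]
force: [1.1, 1.8, -1.4]
opening: 0.0005
```

```bash
python3 -c "
from h import *
where()"
```

```text
t 17.75 fixture x -36.2 y 0.7 z 85.5 mm | force x -2.06 y 0.53 z -1.40 | open 0.5
```

Emit:
carry_out --motion '[0.0005,0,0,0,0,0,-1,0.0005,0,0,0,0,0,-1,0.0005,0,0,0,0,0,-1,0.0005,0,0,0,0,0,-1,0.0005,0,0,0,0,0,-1]'

```text
t: 18.25
tool_pos: [0.5507, -0.0966, 0.0854]
orientation: [-1.06, 1.425, -1.448]
force: [1.4, 2.5, -0.5]
opening: -0.0001
```

Emit:
carry_out --motion '[0.0005,0,0,0,0,0,-1,0.0005,0,0,0,0,0,-1,0.0005,0,0,0,0,0,-1,0.0005,0,0,0,0,0,-1,0.0005,0,0,0,0,0,-1]'

```text
t: 18.75
tool_pos: [0.5499, -0.0992, 0.0855]
orientation: [-1.06, 1.425, -1.448]
force: [1.1, 2.4, -0.8]
opening: 0.0003
```

Emit:
carry_out --motion '[0.0005,0,0,0,0,0,-1,0.0005,0,0,0,0,0,-1,0.0005,0,0,0,0,0,-1,0.0005,0,0,0,0,0,-1,0.0005,0,0,0,0,0,-1]'

```text
t: 19.25
tool_pos: [0.549, -0.1018, 0.0855]
orientation: [-1.06, 1.425, -1.448]
force: [1.8, 2.1, -0.9]
opening: 0.0007
```

Emit:
carry_out --motion '[0.0005,0,0,0,0,0,-1,0.0005,0,0,0,0,0,-1,0.0005,0,0,0,0,0,-1,0.0005,0,0,0,0,0,-1,0.0005,0,0,0,0,0,-1]'

```text
t: 19.75
tool_pos: [0.5481, -0.1044, 0.0855]
orientation: [-1.06, 1.425, -1.447]
force: [2.0, 1.8, -0.8]
opening: 0.0005
```

Emit:
carry_out --motion '[0.0005,0,0,0,0,0,-1,0.0005,0,0,0,0,0,-1,0.0005,0,0,0,0,0,-1,0.0005,0,0,0,0,0,-1,0.0005,0,0,0,0,0,-1]'

```text
t: 20.25
tool_pos: [0.5473, -0.107, 0.0855]
orientation: [-1.06, 1.425, -1.447]
force: [1.6, 2.5, -0.8]
opening: 0.0003
```

Emit:
carry_out --motion '[0.0005,0,0,0,0,0,-1,0.0005,0,0,0,0,0,-1,0.0005,0,0,0,0,0,-1,0.0005,0,0,0,0,0,-1,0.0005,0,0,0,0,0,-1]'

```text
t: 20.75
tool_pos: [0.5465, -0.1093, 0.0855]
orientation: [-1.06, 1.426, -1.447]
force: [2.3, 2.7, -0.8]
opening: 0.0007
```

Drag rises slightly (3.3 N) and travel per call is a bit shorter, so this may be contact. Taking finer steps.

Emit:
carry_out --motion '[0.0002,0,0,0,0,0,-1,0.0002,0,0,0,0,0,-1,0.0002,0,0,0,0,0,-1,0.0002,0,0,0,0,0,-1,0.0002,0,0,0,0,0,-1]'

```text
t: 21.25
tool_pos: [0.5464, -0.1095, 0.0856]
orientation: [-1.059, 1.426, -1.446]
force: [2.5, 3.8, -0.9]
opening: 0.0003
```

```bash
python3 -c "
from h import *
where()"
```

```text
t 21.25 fixture x -20.0 y 0.5 z 85.6 mm | force x -4.38 y 1.26 z -0.94 | open 0.3
```

Emit:
carry_out --motion '[0.0004,0,0,0,0,0,-1,0.0004,0,0,0,0,0,-1,0.0004,0,0,0,0,0,-1,0.0004,0,0,0,0,0,-1,0.0004,0,0,0,0,0,-1]'

```text
t: 21.75
tool_pos: [0.5463, -0.1099, 0.0856]
orientation: [-1.057, 1.426, -1.444]
force: [4.0, 6.2, -1.0]
opening: 0.0002
```

```bash
python3 -c "
from h import *
where()"
```

```text
t 21.75 fixture x -19.5 y 0.4 z 85.6 mm | force x -7.13 y 1.90 z -1.01 | open 0.2
```

Emit:
carry_out --motion '[0.0006,0,0,0,0,0,-1,0.0006,0,0,0,0,0,-1,0.0006,0,0,0,0,0,-1,0.0006,0,0,0,0,0,-1,0.0006,0,0,0,0,0,-1]'

```text
t: 22.25
tool_pos: [0.5461, -0.1102, 0.0856]
orientation: [-1.053, 1.427, -1.44]
force: [3.5, 6.3, -1.7]
opening: 0.0005
```

```bash
python3 -c "
from h import *
where()"
```

```text
t 22.25 fixture x -19.2 y 0.4 z 85.6 mm | force x -7.06 y 1.42 z -1.68 | open 0.5
```

```bash
python3 -c "
from h import *
plan(fx(-.0185,.0855),FY)
im=imaging.read_camera('wrist'); cv2.imwrite('pics/w10.png',im)
where(); print(robot.read_state()['wrist_torque'].round(2))
im=imaging.read_camera('scene'); cv2.imwrite('pics/s10.png',cv2.resize(im[100:300,180:440],None,fx=3,fy=3)); where()"
```

```text
t 22.25 pos [ 0.5461 -0.1102  0.0856] shift(tool, now) [ 0.0007  0.0001 -0.0004] shift(in goal axes) [ 0.0007  0.0001 -0.0004] turn [-0.16 -0.16  0.51] open 0.0005 f [ 3.47  6.31 -1.68]
t 22.30 fixture x -19.2 y 0.4 z 85.6 mm | force x -6.63 y 1.71 z -0.94 | open 0.7
[ 1.06 -0.51 -0.01]
t 22.35 fixture x -19.2 y 0.4 z 85.6 mm | force x -6.48 y 1.73 z -1.46 | open 0.7
```

View pics/s10.png

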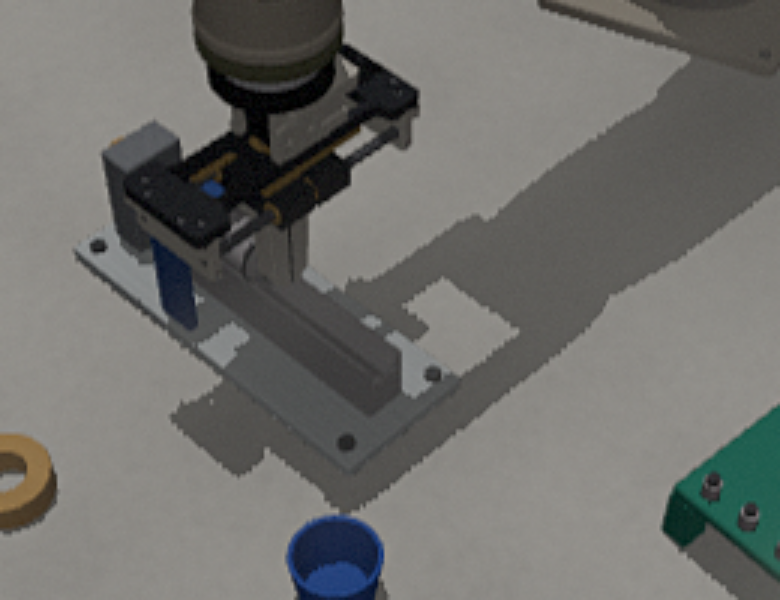

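View pics/w10.png

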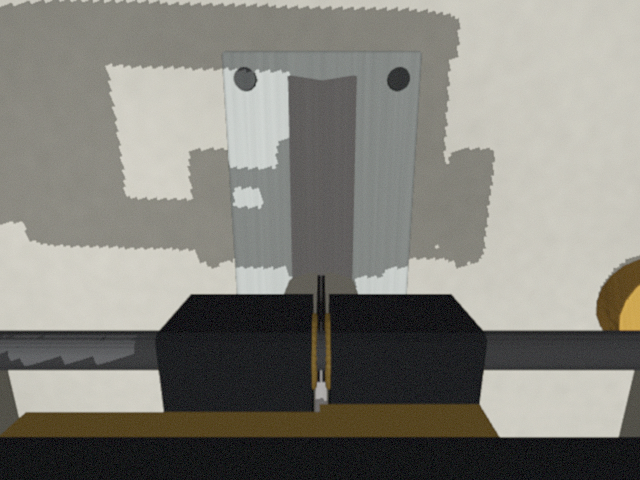

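The scene and wrist views show the shaft under the guard, with the fingers pressing its rear end. Force is about 6.6 N and the gripper's body is clear of the guard. I'll press slightly more.

Emit:
carry_out --motion '[0.0007,0,0,0,0,-0.05,-1,0.0007,0,0,0,0,-0.05,-1,0.0007,0,0,0,0,-0.05,-1,0.0007,0,0,0,0,-0.05,-1,0.0007,0,0,0,0,-0.05,-1]'

```text
t: 22.85
tool_pos: [0.5461, -0.1103, 0.0857]
orientation: [-1.053, 1.426, -1.439]
force: [3.8, 7.3, -1.0]
opening: 0.0007
```

```bash
python3 -c "
from h import *
where(); plan(fx(-.0185,.0855),FY)"
```

```text
t 22.85 fixture x -19.1 y 0.4 z 85.7 mm | force x -8.07 y 1.44 z -1.05 | open 0.7
t 22.85 pos [ 0.5461 -0.1103  0.0857] shift(tool, now) [ 0.0005  0.0002 -0.0004] shift(in goal axes) [ 0.0006  0.0002 -0.0004] turn [-0.18 -0.11  0.45] open 0.0007 f [ 3.8   7.27 -1.05]
```

Emit:
carry_out --motion '[0.0009,0,0,0,0,-0.1,-1,0.0009,0,0,0,0,-0.1,-1,0.0009,0,0,0,0,-0.1,-1,0.0009,0,0,0,0,-0.1,-1,0.0009,0,0,0,0,-0.1,-1]'

```text
t: 23.35
tool_pos: [0.546, -0.1106, 0.0857]
orientation: [-1.055, 1.425, -1.44]
force: [3.4, 7.9, -0.9]
opening: 0.0006
```

```bash
python3 -c "
from h import *
where(); plan(fx(-.0185,.0855),FY)"
```

```text
t 23.35 fixture x -18.8 y 0.3 z 85.7 mm | force x -8.54 y 0.91 z -0.88 | open 0.6
t 23.35 pos [ 0.546  -0.1106  0.0857] shift(tool, now) [ 0.0003  0.0002 -0.0003] shift(in goal axes) [ 0.0003  0.0002 -0.0003] turn [-0.2  -0.04  0.56] open 0.0006 f [ 3.43  7.87 -0.88]
```

Emit:
carry_out --motion '[0.0011,0,0,0,0,-0.1,-1,0.0011,0,0,0,0,-0.1,-1,0.0011,0,0,0,0,-0.1,-1,0.0011,0,0,0,0,-0.1,-1,0.0011,0,0,0,0,-0.1,-1]'

```text
t: 23.85
tool_pos: [0.5458, -0.1108, 0.0857]
orientation: [-1.056, 1.423, -1.439]
force: [4.7, 7.8, -0.8]
opening: 0.0008
```

```bash
python3 -c "
from h import *
where(); plan(fx(-.0185,.0855),FY)"
```

```text
t 23.85 fixture x -18.5 y 0.3 z 85.7 mm | force x -8.84 y 2.19 z -0.78 | open 0.8
t 23.85 pos [ 0.5458 -0.1108  0.0857] shift(tool, now) [ 0.      0.0002 -0.0003] shift(in goal axes) [ 0.      0.0002 -0.0003] turn [-0.23  0.04  0.58] open 0.0008 f [ 4.75  7.78 -0.78]
```

About 1.8 mm of travel after contact and 8.9 N total, so roughly 6.5 N on the tip. Backing off slowly.

Emit:
carry_out --motion '[0.0008,0,0,0,0,0,-1,0.0005,0,0,0,0,0,-1,0.0003,0,0,0,0,0,-1,0.0001,0,0,0,0,0,-1,0,0,0,0,0,0,-1]'

```text
t: 24.35
tool_pos: [0.546, -0.1105, 0.0857]
orientation: [-1.053, 1.423, -1.437]
force: [1.9, 4.2, -0.5]
opening: 0.0003
```

```bash
python3 -c "
from h import *
where(); plan(fx(-.0185,.0855),FY)"
```

```text
t 24.35 fixture x -18.9 y 0.3 z 85.7 mm | force x -4.56 y 0.56 z -0.48 | open 0.3
t 24.35 pos [ 0.546  -0.1105  0.0857] shift(tool, now) [ 0.0004  0.0002 -0.0003] shift(in goal axes) [ 0.0004  0.0002 -0.0003] turn [-0.24  0.09  0.41] open 0.0003 f [ 1.9   4.19 -0.48]
```

Emit:
carry_out --motion '[0,0,0,0,0,0,-1,0,0,0,0,0,0,-1,0,0,0,0,0,0,-1,0,0,0,0,0,0,-1,0,0,0,0,0,0,-1]'

```text
t: 24.85
tool_pos: [0.546, -0.1104, 0.0857]
orientation: [-1.053, 1.423, -1.437]
force: [2.5, 3.5, -0.5]
opening: 0.0003
```

```bash
python3 -c "
from h import *
where()"
```

```text
t 24.85 fixture x -18.9 y 0.3 z 85.7 mm | force x -4.05 y 1.33 z -0.53 | open 0.3
```

Now small steps back, about 0.1 mm per row.

Emit:
carry_out --motion '[-0.0001,0,0,0,0,0,-1,-0.0001,0,0,0,0,0,-1,-0.0001,0,0,0,0,0,-1,-0.0001,0,0,0,0,0,-1,-0.0001,0,0,0,0,0,-1]'

```text
t: 25.35
tool_pos: [0.546, -0.1103, 0.0857]
orientation: [-1.054, 1.423, -1.437]
force: [1.6, 3.1, -1.7]
opening: 0.0004
```

Emit:
carry_out --motion '[-0.0001,0,0,0,0,0,-1,-0.0001,0,0,0,0,0,-1,-0.0001,0,0,0,0,0,-1,-0.0001,0,0,0,0,0,-1,-0.0001,0,0,0,0,0,-1]'

```text
t: 25.85
tool_pos: [0.5461, -0.1101, 0.0857]
orientation: [-1.054, 1.423, -1.438]
force: [2.0, 2.0, 0.0]
opening: 0.0003
```

Emit:
carry_out --motion '[-0.0001,0,0,0,0,0,-1,-0.0001,0,0,0,0,0,-1,-0.0001,0,0,0,0,0,-1,-0.0001,0,0,0,0,0,-1,-0.0001,0,0,0,0,0,-1]'

```text
t: 26.35
tool_pos: [0.5461, -0.1099, 0.0857]
orientation: [-1.055, 1.423, -1.438]
force: [1.7, 1.9, -0.7]
opening: 0.0006
```

```bash
python3 -c "
from h import *
where()"
```

```text
t 26.35 fixture x -19.4 y 0.3 z 85.7 mm | force x -2.34 y 1.03 z -0.71 | open 0.6
```

Emit:
carry_out --motion '[-0.0001,0,0,0,0,0,-1,-0.0001,0,0,0,0,0,-1,-0.0001,0,0,0,0,0,-1,-0.0001,0,0,0,0,0,-1,-0.0001,0,0,0,0,0,-1]'

```text
t: 26.85
tool_pos: [0.5461, -0.1098, 0.0857]
orientation: [-1.055, 1.423, -1.439]
force: [0.9, 1.4, -1.1]
opening: 0.0006
```

Emit:
carry_out --motion '[-0.0001,0,0,0,0,0,-1,-0.0001,0,0,0,0,0,-1,-0.0001,0,0,0,0,0,-1,-0.0001,0,0,0,0,0,-1,-0.0001,0,0,0,0,0,-1]'

```text
t: 27.35
tool_pos: [0.546, -0.1097, 0.0857]
orientation: [-1.056, 1.423, -1.439]
force: [-0.1, 1.1, -0.4]
opening: 0.0004
```

Emit:
carry_out --motion '[-0.0001,0,0,0,0,0,-1,-0.0001,0,0,0,0,0,-1,-0.0001,0,0,0,0,0,-1,-0.0001,0,0,0,0,0,-1,-0.0001,0,0,0,0,0,-1]'

```text
t: 27.85
tool_pos: [0.5459, -0.1094, 0.0857]
orientation: [-1.057, 1.423, -1.439]
force: [0.1, 1.0, -0.3]
opening: 0.0007
```

```bash
python3 -c "
from h import *
where()"
```

```text
t 27.85 fixture x -19.9 y -0.0 z 85.7 mm | force x -1.00 y -0.23 z -0.31 | open 0.7
```

Emit:
carry_out --motion '[-0.0001,0,0,0,0,0,-1,-0.0001,0,0,0,0,0,-1,-0.0001,0,0,0,0,0,-1,-0.0001,0,0,0,0,0,-1,-0.0001,0,0,0,0,0,-1]'

```text
t: 28.35
tool_pos: [0.5458, -0.1092, 0.0856]
orientation: [-1.057, 1.424, -1.439]
force: [0.4, -0.1, -0.1]
opening: 0.0001
```

Emit:
carry_out --motion '[-0.0001,0,0,0,0,0,-1,-0.0001,0,0,0,0,0,-1,-0.0001,0,0,0,0,0,-1,-0.0002,0,0,0,0,0,-1,-0.0002,0,0,0,0,0,-1]'

```text
t: 28.85
tool_pos: [0.5459, -0.1085, 0.0855]
orientation: [-1.058, 1.424, -1.439]
force: [-0.2, -0.0, -0.8]
opening: 0.0005
```

Emit:
carry_out --motion '[-0.0002,0,0,0,0,0,-1,-0.0002,0,0,0,0,0,-1,-0.0002,0,0,0,0,0,-1,-0.0002,0,0,0,0,0,-1,-0.0002,0,0,0,0,0,-1]'

```text
t: 29.35
tool_pos: [0.5462, -0.1075, 0.0855]
orientation: [-1.058, 1.424, -1.439]
force: [-0.2, 0.4, 0.5]
opening: 0.0006
```

Emit:
carry_out --motion '[-0.0003,0,0,0,0,0,-1,-0.0004,0,0,0,0,0,-1,-0.0005,0,0,0,0,0,-1,-0.0006,0,0,0,0,0,-1,-0.0006,0,0,0,0,0,-1]'

```text
t: 29.85
tool_pos: [0.547, -0.105, 0.0855]
orientation: [-1.057, 1.424, -1.439]
force: [-0.2, -0.2, 0.3]
opening: 0.0004
```

```bash
python3 -c "
from h import *
where()"
```

```text
t 29.85 fixture x -24.4 y -0.3 z 85.5 mm | force x 0.24 y -0.11 z 0.32 | open 0.4
```

Free of the shaft now. I'll withdraw further and rise, to check the pictures.

Emit:
carry_out --motion '[-0.003,0,0,0,0,0,-1,-0.01,0,0,0,0,0,-1,-0.02,0,0,0,0,0,-1,-0.02,-0.02,0,0,0,0,-1,-0.01,-0.03,0,0,0,0,-1]'

```text
t: 30.35
tool_pos: [0.5632, -0.041, 0.1306]
orientation: [-1.062, 1.433, -1.437]
force: [0.3, -0.3, 0.1]
opening: 0.0004
```

Emit:
carry_out --motion '[0,-0.04,0,0,0,0,-1,0,-0.04,0,0,0,0,-1,0,-0.02,0,0,0,0,-1,0,0,0,0,0,0,-1,0,0,0,0,0,0,-1]'

```text
t: 30.85
tool_pos: [0.5663, -0.0341, 0.2376]
orientation: [-1.06, 1.427, -1.435]
force: [0.3, -0.4, -1.1]
opening: 0.0007
```

Run:
```python
from h import *
where()
im=imaging.read_camera('scene'); cv2.imwrite('pics/s11.png',cv2.resize(im[80:300,130:420],None,fx=2.7,fy=2.7,interpolation=cv2.INTER_CUBIC))
im=imaging.read_camera('top'); cv2.imwrite('pics/t11.png',cv2.resize(im[230:370,320:520],None,fx=4,fy=4,interpolation=cv2.INTER_CUBIC));where()
```

```text
t 30.85 fixture x -97.8 y -3.2 z 237.6 mm | force x 0.25 y 0.40 z -1.06 | open 0.7
t 30.95 fixture x -97.5 y -3.7 z 236.6 mm | force x 0.66 y -0.45 z 0.05 | open 0.7
```

View pics/s11.png

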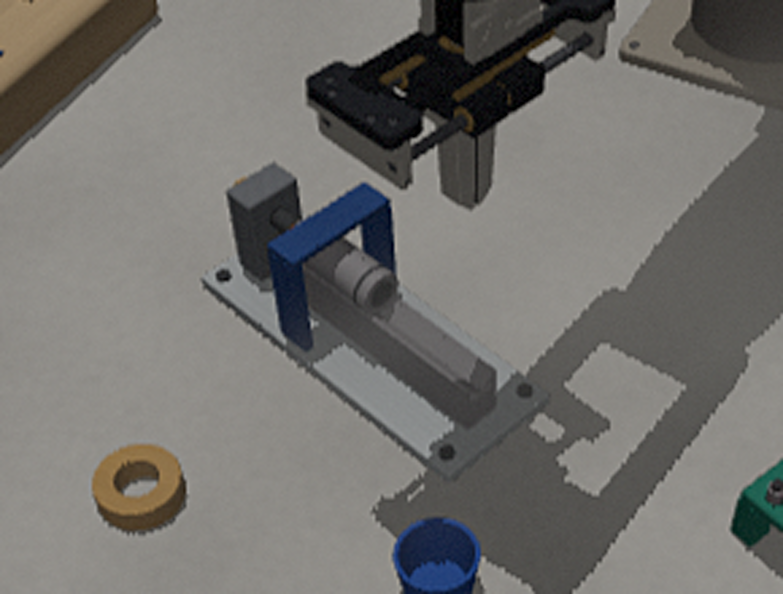

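View pics/t11.png

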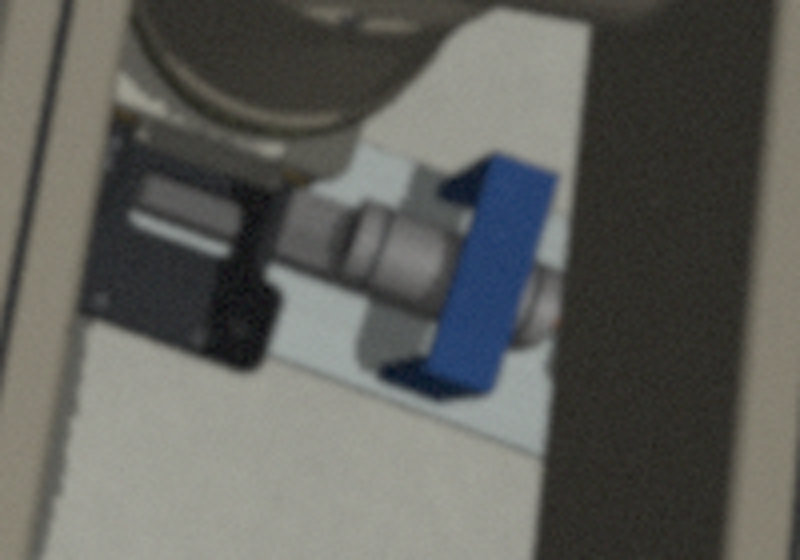

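Scene: the shaft lies level in the groove through the guard, and the gauge and cup look undisturbed. Top: the shaft's front end reaches the orange tip at (558,320), but the arm partly hides it. I'll move the arm aside for one clear check.

Emit:
carry_out --motion '[-0.03,0,0,0,0,0,-1,-0.045,0,0,0,0,0,-1,-0.045,0,0,0,0,0,-1,-0.045,0,0,0,0,0,-1,-0.045,0,0,0,0,0,-1]'

```text
t: 31.45
tool_pos: [0.6262, 0.1656, 0.2227]
orientation: [-1.07, 1.445, -1.44]
force: [0.6, -1.0, 0.1]
opening: 0.0004
```

Emit:
carry_out --motion '[-0.04,0,0,0,0,0,-1,-0.03,0,0,0,0,0,-1,-0.01,0,0,0,0,0,-1,0,0,0,0,0,0,-1,0,0,0,0,0,0,-1]'

```text
t: 31.95
tool_pos: [0.6468, 0.2488, 0.2077]
orientation: [-1.09, 1.45, -1.434]
force: [1.0, 0.4, -0.5]
opening: 0.0009
```

Run:
```python
import fit as F
from fit import *
where()
im=imaging.read_camera('top'); cv2.imwrite('pics/t12.png',cv2.resize(im[230:370,320:520],None,fx=4,fy=4,interpolation=cv2.INTER_CUBIC))
F.M={}
for n in("top","scene"):
    imaging.read_camera(n)
    for k,z in (("gauge",.02),("cup",.03),("block",.03)):
        r=models.outline_of(n,k)
        if r: print(k,n,back(n,np.argwhere(r[0]["pixels"])[:,::-1].mean(0),z/2)[0,:2].round(3))
where()
```

```text
t 31.95 fixture x -391.8 y -11.5 z 207.7 mm | force x -0.73 y 0.84 z -0.49 | open 0.9
gauge top [ 0.744 -0.213]
cup top [0.722 0.017]
block top [0.721 0.205]
gauge scene [ 0.745 -0.213]
cup scene [0.709 0.013]
block scene [0.724 0.205]
t 32.40 fixture x -392.5 y -10.7 z 210.0 mm | force x -0.15 y -0.48 z -0.70 | open 0.5
```

View pics/t12.png

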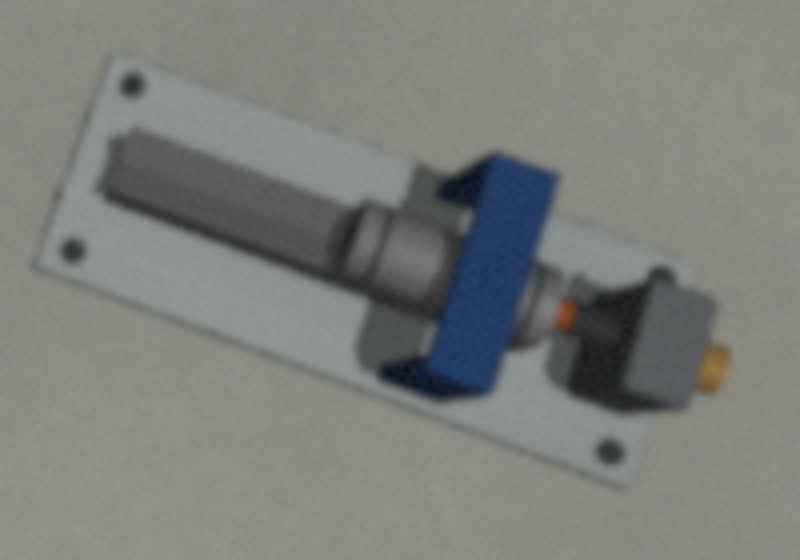

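The shaft's front face meets the orange tip at (557,315) with no gap, and the bystanders are where they were to about 1 mm. Handing in.

```bash
python3 -c "
from h import *
print(robot.close_job()); where()"
```

```text
the job is handed in; nothing more can be done
None
the job is handed in; nothing more can be done
```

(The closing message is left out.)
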